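Put the rechargeable lamps on charge

TASK

Get the rechargeable lamps ready for the next power cut: draw the tray right out of the wooden charging stand by its handle, then stand whichever lamps are on the table upright in the pockets marked with their own outline, one after another in the order round, square, six-sided, cross-shaped. Slide the loaded tray back through the mouth and under the slatted roof until it is fully home, keeping it flat on the table all the way, and only then press the charge button on the roof right down and let it spring back. Leave the ashtray, bell and lighter case where they are.

Things in the scene. Friction and masses are not known exactly. Their poses are not given: they have to be found in the camera images.
- stand: Fixed low wooden charging stand, like a small slatted bridge. Origin on the table, below the spot where the tray's middle lies when fully home. Its -x points out of the open mouth (the way the tray is drawn out), z up. Its back stop has its face at x = +82 mm.
- mouth (a point): Middle of the stand's mouth, on the table, at x = -80 mm of the stand, axes as the stand's. From here two side guides 32 mm high run inwards, inner faces 174 mm apart (y = +-87 mm); flared lead-ins reach 26 mm further out.
- roof_edge (a point): Middle of the front edge of the stand's slatted roof, on its top face 104 mm above the table, at x = -60 mm of the stand. The roof's underside is 92 mm above the table; it is 206 mm wide and runs back to x = +99 mm.
- tray_mid (a point): Middle of the loose flat wooden tray (about 0.45 kg), on its floor 6 mm above the table. Block 164 x 164 mm with 2 x 2 pockets and a tongue in front (-x) to 151 mm. Tray x points into the stand, y left of that, z up. Home = (0, 0) in the stand's frame, turned like it. Slides on the table; starts in the stand, home or up to 30 mm out.
- handle (a point): Grip point on the tray's upright wooden handle plate, 92 mm above the table, 135 mm from the tray's middle towards its -x. The plate is 14 mm thick along the tray's x, 60 mm wide along y; its top is 110 mm above the table. It always stays outside the roof.
- pocket1 (a point): Pocket 1: centre of its floor, 6 mm above the table; the inner pocket (nearer the back of the stand) on the tray's +y side. Square, 68 mm wide inside, rims 9 mm thick and 10 mm high, a flat dark inlay on its floor in its lamp's outline; for the round lamp. Axes as the tray's.
- pocket2 (a point): Pocket 2: centre of its floor, 6 mm above the table; the inner pocket on the tray's -y side. Square, 68 mm wide inside, rims 9 mm thick and 10 mm high, a flat dark inlay on its floor in its lamp's outline; for the square lamp. Axes as the tray's.
- pocket3 (a point): Pocket 3: centre of its floor, 6 mm above the table; the outer pocket (nearer the handle) on the tray's +y side. Square, 68 mm wide inside, rims 9 mm thick and 10 mm high, a flat dark inlay on its floor in its lamp's outline; for the six-sided lamp. Axes as the tray's.
- pocket4 (a point): Pocket 4: centre of its floor, 6 mm above the table; the outer pocket on the tray's -y side. Square, 68 mm wide inside, rims 9 mm thick and 10 mm high, a flat dark inlay on its floor in its lamp's outline; for the cross lamp. Axes as the tray's.
- round_lamp_mid (a point): Rechargeable lamp (0.11 kg, may be absent), half-way up, 37 mm above its underside. White body, from above a disc 60 mm across, 38 mm high; on top a black upright grip fin 14 mm thick along the lamp's y, 40 mm long along x, to 74 mm above the underside. Starts upright on the table. In its pocket: fin along the tray's x (either way), this point 37 mm above the floor.
- square_lamp_mid (a point): Rechargeable lamp (0.11 kg, may be absent), half-way up, 37 mm above its underside. White body, from above a square 58 mm wide, 38 mm high; on top a black upright grip fin 14 mm thick along the lamp's y, 40 mm long along x, to 74 mm above the underside. Starts upright on the table. In its pocket: fin along the tray's x (either way), this point 37 mm above the floor.
- hex_lamp_mid (a point): Rechargeable lamp (0.11 kg, may be absent), half-way up, 37 mm above its underside. White body, from above a six-sided block, 52 mm across its flats and 60 mm across its corners, 38 mm high; on top a black upright grip fin 14 mm thick along the lamp's y, 40 mm long along x, to 74 mm above the underside. Starts upright on the table. In its pocket: fin along the tray's x (either way), this point 37 mm above the floor.
- cross_lamp_mid (a point): Rechargeable lamp (0.11 kg, may be absent), half-way up, 37 mm above its underside. White body, from above a plus sign 60 mm long each way with arms 24 mm wide, 38 mm high; on top a black upright grip fin 14 mm thick along the lamp's y, 40 mm long along x, to 74 mm above the underside. Starts upright on the table. In its pocket: fin along the tray's x (either way), this point 37 mm above the floor.
- charge_button_top (a point): Top centre of the round grey push button, 36 mm across, on the rear of the stand's roof, about 64 mm behind the stand's origin; pressed straight down.
- charge_button (a joint): Button travel in m: 0 up, 0.006 fully down (about 5 N); springs back.
- ashtray: Bystander: round glass ashtray 100 mm across, 32 mm high; origin under its centre.
- bell: Bystander: small steel bell 80 mm across, 56 mm high; origin under its centre.
- lighter_case: Bystander: flat black plastic lighter case 50 x 85 x 22 mm; origin under its centre.
There are look-alikes about, which are no part of the job. Leave any pink or red look-alike of the part that bears round_lamp_mid alone.

How it is judged:
On the way, in this order (a step that is already met when the one before it is completed fails the run):
1. the tray is drawn right out of the stand (x of tray_mid in the frame of stand below -0.165 m), for 0.2 s.
2. the round lamp stands in pocket 1, released (horizontal distance between round_lamp_mid and pocket1 below 0.009 m and z of round_lamp_mid in the frame of pocket1 below 0.041 m and angle between round_lamp_mid's own z axis and vertical below 0.1 rad and linear speed of round_lamp below 0.03 m/s and contact force between the fingers and round_lamp below 0.1 N), for 0.2 s.
3. the square lamp stands in pocket 2, released (horizontal distance between square_lamp_mid and pocket2 below 0.009 m and z of square_lamp_mid in the frame of pocket2 below 0.041 m and angle between square_lamp_mid's own z axis and vertical below 0.1 rad and linear speed of square_lamp below 0.03 m/s and contact force between the fingers and square_lamp below 0.1 N), for 0.2 s.
4. the six-sided lamp stands in pocket 3, released (horizontal distance between hex_lamp_mid and pocket3 below 0.009 m and z of hex_lamp_mid in the frame of pocket3 below 0.041 m and angle between hex_lamp_mid's own z axis and vertical below 0.1 rad and linear speed of hex_lamp below 0.03 m/s and contact force between the fingers and hex_lamp below 0.1 N), for 0.2 s.
5. the cross-shaped lamp stands in pocket 4, released (horizontal distance between cross_lamp_mid and pocket4 below 0.009 m and z of cross_lamp_mid in the frame of pocket4 below 0.041 m and angle between cross_lamp_mid's own z axis and vertical below 0.1 rad and linear speed of cross_lamp below 0.03 m/s and contact force between the fingers and cross_lamp below 0.1 N), for 0.2 s.
6. the tray with its lamps is slid home under the roof (x of tray_mid in the frame of stand above -0.006 m and y of tray_mid in the frame of stand between -0.012 and 0.012 m and horizontal distance between round_lamp_mid and pocket1 below 0.009 m and z of round_lamp_mid in the frame of pocket1 below 0.041 m and angle between each of round_lamp_mid, square_lamp_mid, hex_lamp_mid, cross_lamp_mid's own z axis and vertical below 0.1 rad and horizontal distance between square_lamp_mid and pocket2 below 0.009 m and z of square_lamp_mid in the frame of pocket2 below 0.041 m and horizontal distance between hex_lamp_mid and pocket3 below 0.009 m and z of hex_lamp_mid in the frame of pocket3 below 0.041 m and horizontal distance between cross_lamp_mid and pocket4 below 0.009 m and z of cross_lamp_mid in the frame of pocket4 below 0.041 m), for 0.2 s.
7. then the charge button is pressed down (x of tray_mid in the frame of stand above -0.006 m and y of tray_mid in the frame of stand between -0.012 and 0.012 m and value of joint charge_button above 0.0042 m), for 0.05 s.
At the end, for the whole second after the job is handed in: The tray is fully home (within 6 mm of its place along the stand, between the guides), every lamp present stands seated and upright in its own pocket (centre within 9 mm, not on a rim), the button has sprung back and all is at rest (all of step 6 and angle between the x axis of tray_mid and the x axis of stand, either way round below 0.1 rad and value of joint charge_button below 0.002 m and linear speed of each of tray, round_lamp, square_lamp, hex_lamp, cross_lamp below 0.02 m/s); the robot touches nothing.
It fails at once if the ashtray, bell or lighter case is pushed over 30 mm (distance of any of ashtray, bell, lighter_case from where it was at the start of the episode above 0.03 m).
It fails at once if the tray is lifted off the table or tipped up (height (world z) of tray_mid above 0.03 m or angle between tray_mid's own z axis and vertical above 0.2 rad).
Of round_lamp, square_lamp, hex_lamp, cross_lamp only 3 to 4 are there at a start; the rules pass over those that are not, and their reading is None.
At some moment in a run one of round_lamp, square_lamp, hex_lamp, cross_lamp may be knocked a few centimetres aside while the robot is not near it.
It also fails if it takes over 210 s, if anything falls off the work surface, if the arm or the gripper's body presses on something with over 40 N, if the wrist force passes 120 N, or if a joint passes its speed limit or range.

ROBOT

A 6-joint arm with a two-finger parallel gripper is mounted at the origin on the work surface. World frame = base frame: x ahead of the robot, y to its left, z up, the work surface at z = 0. Lengths are in m, angles in rad, forces in N, time in s.
With the tool pointing down it reaches from about 0.3 to 0.775 m from the base axis. Payload 14.6 kg.
Tool frame: the origin (TCP) lies midway between the tips of the shut fingers; the grasp point (between the pads) lies 19 mm behind it (ctrl.pinch_z is the distance from the TCP to the grasp point, in m); z points along the fingers, y is the line along which they close (so a half turn about z gives the same grasp; the last joint's range is limited). The gripper opens to 94 mm and grips with 3 to 60 N. Pads are 16 mm wide; open, the fingers measure 119 mm over their backs; the gripper's body (75 mm by 177 mm) begins 78 mm behind the grasp point.
Start: joints at [1.197, 0.3, 1.521, -0, 1.321, -0.067], TCP at [0.166, 0.524, 0.205] pointing down, gripper open.
Joint ranges: [-3.03, 3.03], [-0.79, 2.21], [0.23, 2.52], [-1.04, 4.18], [0, 3.07], [-2.55, 2.55]. Speed limits (rad/s): [2.22, 2.22, 2.57, 3.14, 3.14, 3.14].

INTERFACE

Orientations are given as [roll, pitch, yaw] about the fixed x, y, z axes, in that order (R = Rz(yaw) Ry(pitch) Rx(roll)).
In Python, from station import ctrl gives the robot as it stands.
- The arm moves only by the tool jog_arm, never from a script. Its argument "motion" is a list of rows, each a list of 7 numbers: the shift along the tool's x, y, z in m, then the turn, a rotation vector about the tool's x, y, z in rad, then the opening, from -1 (shut) to 1 (fully open). In form: [[tx, ty, tz, rx, ry, rz, gripper], ...]. A call has 1 to 5 rows; each row shifts and turns the commanded pose from where the row before left it, along the tool's axes as they then stand; what a row does not reach is not made up. A row lasts 1/10 s, in which the tool goes at most 50 mm and 8.59 degrees, less where a joint would pass 70% of its speed; a pose out of reach is approached as far as the arm can. A call is refused whole if a number of a shift passes 0.05 or a number of a turn 0.15, either way. A call with a gripper value outside its range is refused whole. The fingers move at their own pace and stop on an object; "squeeze" is the grip in N (left out, the last holds). Time passes only in rows, so rows that do not move let the fingers close. It gives the time, the measured TCP pose, the force, the opening and the grip force at its end, in the units of the state.
- ctrl.get_obs(): the state, without advancing time (a new reading comes with each control period).
- ctrl.camera(name): name is "scene" or "side" or "wrist"; returns the picture (480x640x3 uint8, red, green, blue); there is no depth.
- ctrl.camera_model(name): a dict with "intrinsics" (3x3 intrinsics, pixels), "k1" (the pictures are not rectified: a ray, as slopes to the right and down, at radius r is drawn at 1 + k1 r^2 times it, then the intrinsics apply), "rvec" (rotation vector, rad) and "tvec" (3), from world to camera coordinates, as OpenCV has them. Camera axes: x right, y down, z forward; pixel columns grow to the right and rows downward; lengths in m; the calibration is good to about 2 mm. A picture is of the moment at which its call begins: read the wrist's pose just before it. camera_model takes no time and is no camera call; for the wrist camera it gives the pose at the moment of the call.
- ctrl.hand_in(): hands the job in; it is judged then, once.
The state is a dict: "time_s": time; "qpos": joint angles; "joint_vel": joint speeds; "tau": joint torques, N m; "ee_pos": TCP position; "eef_rot": TCP orientation; "force": force on the tool from outside, world axes, zero at the start; "moment": the same for the moment, N m; "grip_width": finger opening in m; "grip_force": force on a finger pad.
Only numpy, scipy, OpenCV 4.12 (cv2) and the standard library are available. Lean on these libraries where they do the work, as an engineer would, in place of code of your own. Each camera call takes 0.05 s, during which the arm holds its last target. There are 200 camera calls.

## Working session

There is one attempt and no reset: what is moved stays moved. The work goes in short steps, Python scripts to look and compute and a tool call to move; the robot and the scene stay as the last step left them, time stands still between calls to the robot, and variables do not carry over. Pictures are saved under pics/ and viewed, at most 14 in all, crops included, and the job is handed in when it is done.

Besides the shell and the picture viewer there is one more tool, called after "Request:" in YAML: its name, and indented under it one key for each argument. jog_arm: Moves the arm, as the interface text tells. Its arguments: {"type":"object","properties":{"motion":{"type":"array"},"squeeze":{"type":"number"}},"required":["motion"]}

```bash
mkdir -p pics
cat > h.py <<'E'
import numpy as np, cv2
from station import ctrl
def snap(n,f=None):
    im=ctrl.camera(n)
    if f: cv2.imwrite('pics/'+f,im[:,:,::-1])
    return im
def model(n):
    m=ctrl.camera_model(n); R=cv2.Rodrigues(np.array(m['rvec'],float))[0]
    return np.array(m['intrinsics'],float),float(m['k1']),R,np.array(m['tvec'],float).ravel()
def ray(m,u,v):
    K,k,R,t=m
    d=np.linalg.inv(K)@np.array([u,v,1.]); x=d[:2].copy()
    for _ in range(20): x=d[:2]/(1+k*(x@x))
    return -R.T@t, R.T@np.array([x[0],x[1],1.])
def onplane(m,u,v,z):
    c,d=ray(m,u,v); return c+d*(z-c[2])/d[2]
def proj(m,P):
    K,k,R,t=m; p=R@np.array(P,float)+t; x=p[:2]/p[2]; x=x*(1+k*(x@x))
    return (K@np.array([x[0],x[1],1]))[:2]
E
python3 - <<'E'
from h import *
a=snap('scene','scene0.png');b=snap('side','side0.png')
for n in('scene','side'):
    m=model(n);print(n,m[0].round(1).tolist(),m[1],(-m[2].T@m[3]).round(3))
print(ctrl.get_obs())
E
```

```text
scene [[440.5, 0.0, 319.2], [0.0, 440.5, 240.9], [0.0, 0.0, 1.0]] -0.009582700165354478 [ 1.075 -0.469  0.686]
side [[565.0, 0.0, 321.1], [0.0, 565.0, 247.6], [0.0, 0.0, 1.0]] 0.017563314835113936 [ 0.252 -0.975  0.914]
{'time_s': 0.1, 'qpos': array([ 1.19739390e+00,  3.00383607e-01,  1.52153748e+00,  1.57013006e-06,
        1.32069848e+00, -6.66110568e-02]), 'joint_vel': array([ 0.00156433, -0.00234561, -0.00082931, -0.00033072, -0.00031096,
        0.00024526]), 'tau': array([ 1.57398008e-03, -5.32646763e+01, -3.53281188e+01,  7.09330570e-02,
        2.35647865e-02, -9.24265191e-05]), 'ee_pos': array([0.16602013, 0.52408978, 0.20495277]), 'eef_rot': array([-3.14056811e+00, -6.98711792e-05,  2.83480086e+00]), 'force': array([-0.6530205 , -0.01684478,  0.43523599]), 'moment': array([-0.02375779,  0.00247129,  0.00309368]), 'grip_force': 0.0, 'grip_width': 0.09367267398352541}
```

View pics/scene0.png

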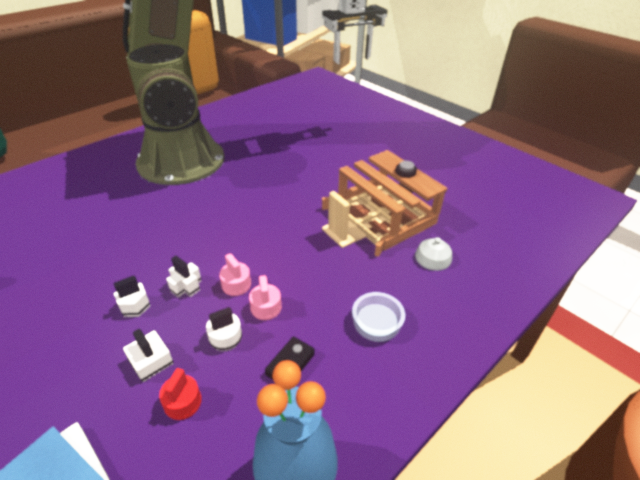

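View pics/side0.png

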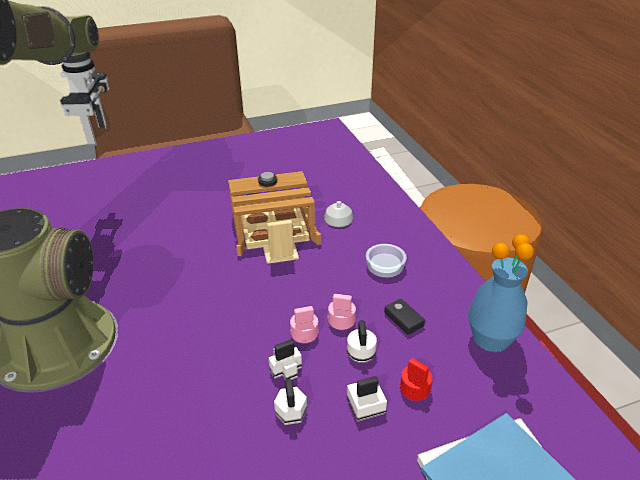

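The scene view shows all four white lamps: cross (184,277), hex (131,295), square (148,355) and round (224,328). The pink look-alikes are at (235,277) and (265,300) and the red one at (180,397), all coloured, so none of them is meant. The stand is at (390,205) and the handle at (338,220).

```bash
cat > lamps.py <<'E'
from h import *
def blobs(im,f,amin,roi):
    m=f(im.astype(int)).astype(np.uint8); z=np.zeros_like(m); x0,y0,x1,y1=roi; z[y0:y1,x0:x1]=m[y0:y1,x0:x1]
    n,l,s,c=cv2.connectedComponentsWithStats(z)
    return [(c[i].round(1),int(s[i][4]),l==i) for i in range(1,n) if s[i][4]>=amin]
black=lambda a:(a.max(2)<60)
white=lambda a:(a.min(2)>120)&(a.max(2)-a.min(2)<50)
def tri(ms,uvs):
    A=np.zeros((3,3));b=np.zeros(3)
    for m,(u,v) in zip(ms,uvs):
        c,d=ray(m,u,v);d/=np.linalg.norm(d);P=np.eye(3)-np.outer(d,d);A+=P;b+=P@c
    return np.linalg.solve(A,b)
E
python3 - <<'E'
from lamps import *
a=cv2.imread('pics/scene0.png')[:,:,::-1];b=cv2.imread('pics/side0.png')[:,:,::-1]
cv2.imwrite('pics/c1.png',cv2.resize(a[140:400,100:460],None,fx=2.2,fy=2.2,interpolation=cv2.INTER_CUBIC)[:,:,::-1])
cv2.imwrite('pics/c2.png',cv2.resize(b[160:430,220:440],None,fx=2.2,fy=2.2,interpolation=cv2.INTER_CUBIC)[:,:,::-1])
A=model('scene');B=model('side')
for n,im,M,roi in(('scene',a,A,(100,240,330,390)),('side',b,B,(250,290,440,430))):
    for f,z in((black,.056),(white,.02)):
        for c,s,_ in blobs(im,f,25,roi): print(n,z,c,s,onplane(M,*c,z).round(3)[:2])
E
```

```text
scene 0.056 [180.  268.2] 58 [ 0.443 -0.244]
scene 0.056 [126.9 287.6] 197 [ 0.421 -0.345]
scene 0.056 [146.5 349.8] 48 [ 0.574 -0.383]
scene 0.056 [304.4 357.2] 155 [ 0.763 -0.198]
scene 0.056 [268.6 371.5] 44 [ 0.744 -0.258]
scene 0.02 [232.1 259.8] 42 [ 0.459 -0.136]
scene 0.02 [183.8 278.9] 697 [ 0.439 -0.241]
scene 0.02 [263.5 283.4] 61 [ 0.559 -0.129]
scene 0.02 [132.4 300.2] 621 [ 0.422 -0.345]
scene 0.02 [224.4 333.1] 763 [ 0.608 -0.257]
scene 0.02 [133.  315.4] 26 [ 0.458 -0.361]
scene 0.02 [147.8 354.8] 1263 [ 0.557 -0.381]
scene 0.02 [297.1 347.8] 58 [ 0.722 -0.18 ]
side 0.056 [403.3 322.8] 255 [ 0.696 -0.261]
side 0.056 [362. 337.] 90 [ 0.6   -0.267]
side 0.056 [284.2 351.6] 212 [ 0.44  -0.248]
side 0.056 [363.5 358.2] 29 [ 0.58  -0.319]
side 0.056 [289.7 398.3] 87 [ 0.416 -0.358]
side 0.056 [366.6 388.6] 223 [ 0.556 -0.387]
side 0.02 [341.  295.9] 41 [ 0.62  -0.104]
side 0.02 [397.8 305.9] 33 [ 0.727 -0.18 ]
side 0.02 [301.8 309.1] 41 [ 0.522 -0.113]
side 0.02 [292.5 321.6] 26 [ 0.49  -0.142]
side 0.02 [361.1 344.6] 636 [ 0.604 -0.256]
side 0.02 [286.  363.8] 559 [ 0.442 -0.249]
side 0.02 [366.1 401.3] 832 [ 0.556 -0.389]
side 0.02 [290.1 404.6] 747 [ 0.419 -0.345]
side 0.02 [291.4 422.4] 33 [ 0.41  -0.383]
```

View pics/c1.png

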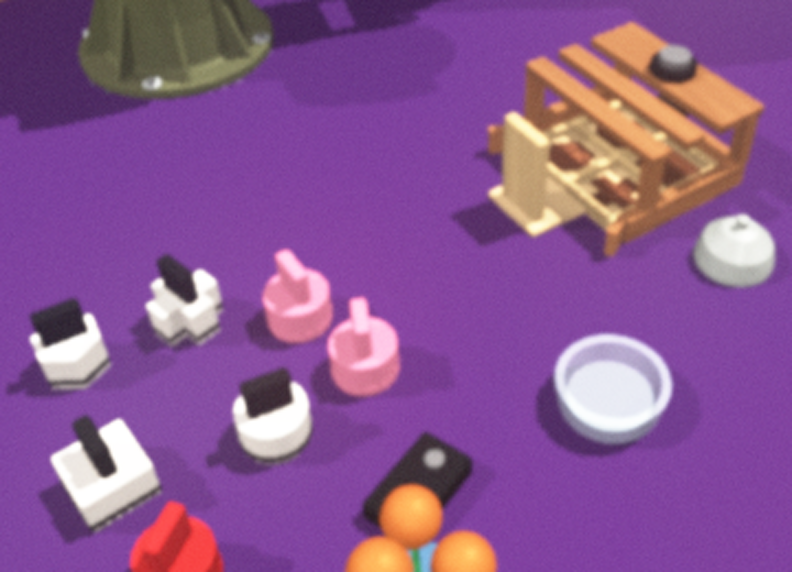

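View pics/c2.png

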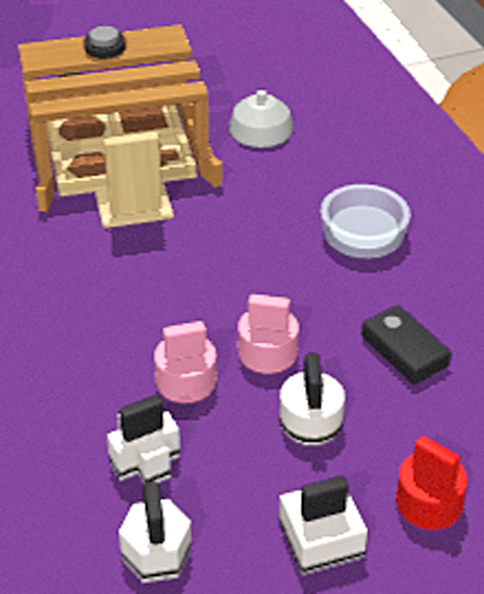

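The crops confirm the lamps by outline: cross c1 (185,305), hex (68,345), square (105,470), round (272,420), all white. The pink and red ones are decoys. The roof's front edge runs (527,62)-(662,153) in c1, the handle plate is around (525,165), and the button is at (674,58).

Run:
```python
from lamps import *
A=model('scene');B=model('side')
c1=lambda x,y:(100+(x+.5)/2.2-.5,140+(y+.5)/2.2-.5)
c2=lambda x,y:(220+(x+.5)/2.2-.5,160+(y+.5)/2.2-.5)
r=lambda p:np.round(p,4)
btn=tri([A,B],[c1(674,52),c2(104,34)]);print('btn',r(btn), [r(onplane(M,*p,btn[2])) for M,p in((A,c1(674,52)),(B,c2(104,34)))])
L,R=onplane(A,*c1(527,62),.104),onplane(A,*c1(662,153),.104);print('sceneroof',r(L),r(R),np.linalg.norm(L-R))
L2,R2=onplane(B,*c2(28,108),.104),onplane(B,*c2(208,94),.104);print('sideroof',r(L2),r(R2),np.linalg.norm(L2-R2))
# handle top front edge z .110
H=[onplane(A,*c1(503,118),.11),onplane(A,*c1(540,151),.11),onplane(B,*c2(107,141),.11),onplane(B,*c2(158,137),.11)];print('handle',r(H))
for p in (H[:2],H[2:]): print(np.linalg.norm(p[0]-p[1]))
T=[onplane(A,*c1(490,193),.006),onplane(A,*c1(537,233),.006),onplane(B,*c2(104,224),.003),onplane(B,*c2(173,217),.003)];print('tongue',r(T))
```

```text
btn [0.5665 0.2984 0.1267] [array([0.5644, 0.3024, 0.1267]), array([0.5659, 0.2939, 0.1267])]
sceneroof [0.4481 0.196  0.104 ] [0.652  0.1789 0.104 ] 0.2046382716636961
sideroof [0.4484 0.2053 0.104 ] [0.6509 0.159  0.104 ] 0.2076700830250612
handle [[0.5116 0.0976 0.11  ]
 [0.5747 0.0865 0.11  ]
 [0.5132 0.1035 0.11  ]
 [0.5678 0.0908 0.11  ]]
0.06406312926509594
0.056085292732792585
tongue [[0.5    0.0932 0.006 ]
 [0.5794 0.0852 0.006 ]
 [0.4998 0.0936 0.003 ]
 [0.5774 0.0776 0.003 ]]
```

Request:
jog_arm:
  motion:
    - [0,0,-0.03,0,0,-0.09,1]
    - [0,0,-0.03,0,0,-0.095,1]
    - [-0.033,-0.033,0,0,0,0,1]
    - [-0.033,-0.033,0,0,0,0,1]
    - [-0.033,-0.033,0,0,0,0,1]

```text
time_s: 0.6
ee_pos: [0.2528, 0.4126, 0.2652]
eef_rot: [-3.141, -0.0, 3.021]
force: [0.8, 0.2, -0.2]
grip_width: 0.0933
grip_force: 0.0
```

Request:
jog_arm:
  motion:
    - [-0.033,-0.033,0,0,0,0,1]
    - [-0.033,-0.033,0,0,0,0,1]
    - [-0.033,-0.033,0,0,0,0,1]
    - [-0.033,-0.033,0,0,0,0,1]
    - [-0.033,-0.033,0,0,0,0,1]

```text
time_s: 1.1
ee_pos: [0.3968, 0.2284, 0.2654]
eef_rot: [-3.142, -0.0, 3.02]
force: [1.0, -0.6, -0.5]
grip_width: 0.0939
grip_force: 0.0
```

Request:
jog_arm:
  motion:
    - [-0.033,-0.033,0,0,0,0,1]
    - [-0.033,-0.033,0,0,0,0,1]
    - [-0.033,-0.033,0,0,0,0,1]
    - [-0.033,-0.033,0,0,0,0,1]
    - [-0.033,-0.033,0,0,0,0,1]

```text
time_s: 1.6
ee_pos: [0.5406, 0.0445, 0.2652]
eef_rot: [3.142, -0.0, 3.02]
force: [0.4, 1.3, -0.3]
grip_width: 0.0939
grip_force: 0.0
```

```bash
cat >> h.py <<'E'
def go(x,y,z,yaw=None,step=.045):
    "print the rows (turn first, then shift, tool axes) from the present pose"
    o=ctrl.get_obs(); p=np.array(o['ee_pos']); ps=o['eef_rot'][2]
    if yaw is None: yaw=ps
    d=(yaw-ps+np.pi)%(2*np.pi)-np.pi; n=int(np.ceil(abs(d)/.149)) if abs(d)>.002 else 0
    if n: print('turn',n,'rows rz',round(-d/n,4))
    D=np.array([x,y,z])-p; t=np.array([D[0]*np.cos(yaw)+D[1]*np.sin(yaw),D[0]*np.sin(yaw)-D[1]*np.cos(yaw),-D[2]])
    k=max(1,int(np.ceil(np.linalg.norm(t)/step))); print('at',p.round(4),round(ps,3),'shift',k,'rows',(t/k).round(4).tolist(),'total',t.round(4).tolist())
E
python3 - <<'E'
from h import *
o=ctrl.get_obs();print(o['time_s'],o['ee_pos'],o['eef_rot'])
snap('wrist','w0.png');m=model('wrist');print(m[0].tolist(),m[1],(-m[2].T@m[3]).round(3),m[2].round(3).tolist())
E
```

```text
1.6 [0.54060213 0.04453265 0.2652459 ] [ 3.14156962e+00 -3.52151895e-04  3.01961979e+00]
[[382.3828841710865, 0.0, 318.86939552474297], [0.0, 382.3828841710865, 238.6381204428043], [0.0, 0.0, 1.0]] -0.00901209601603136 [0.462 0.05  0.443] [[0.125, 0.992, -0.002], [0.953, -0.119, 0.279], [0.276, -0.036, -0.96]]
```

View pics/w0.png

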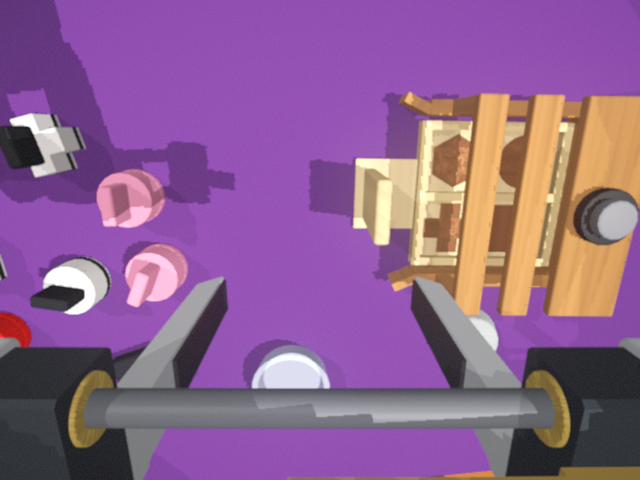

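The wrist view shows the stand at right: front-slat leading edge (481,95)-(456,314), button (615,217), tray block front edge (418,121)-(411,264), tongue corners (356,159) and (353,228), handle plate (375,205). It also shows two pink decoys at (130,195) and (155,270).

Run:
```python
from lamps import *
m=model('wrist'); r=lambda p:np.round(p,4)
def line(a,b,z,s):
    P,Q=onplane(m,*a,z),onplane(m,*b,z);d=P-Q;print(s,r(P[:2]),r(Q[:2]),'mid',r((P+Q)[:2]/2),'len',r(np.linalg.norm(d)),'normal yaw',r(np.degrees(np.arctan2(d[0],-d[1]))%180))
line((481,95),(456,314),.092,'roof front lo')
line((613,97),(611,316),.104,'?')
line((420,121),(411,264),.016,'block front')
line((356,159),(353,228),.004,'tongue end')
P=onplane(m,617,217,.12);print('btn',r(P))
im=cv2.imread('pics/w0.png')
cv2.imwrite('pics/w0c.png',cv2.resize(im[80:330,340:640],None,fx=2.4,fy=2.4,interpolation=cv2.INTER_CUBIC))
for c,z in(((158,265),.038),((130,193),.038)): print('pink',r(onplane(m,*c,z)))
```

```text
roof front lo [0.4524 0.1918] [0.6593 0.1649] mid [0.5559 0.1784] len 0.2087 normal yaw 82.6066
? [0.4677 0.297 ] [0.6741 0.3129] mid [0.5709 0.305 ] len 0.207 normal yaw 94.3921
block front [0.4686 0.1574] [0.6296 0.1384] mid [0.5491 0.1479] len 0.1621 normal yaw 83.2627
tongue end [0.5009 0.0867] [0.5804 0.0753] mid [0.5406 0.081 ] len 0.0804 normal yaw 81.8472
btn [0.5678 0.2973 0.12  ]
pink [ 0.5869 -0.1491  0.038 ]
pink [ 0.5032 -0.1592  0.038 ]
```

View pics/w0c.png

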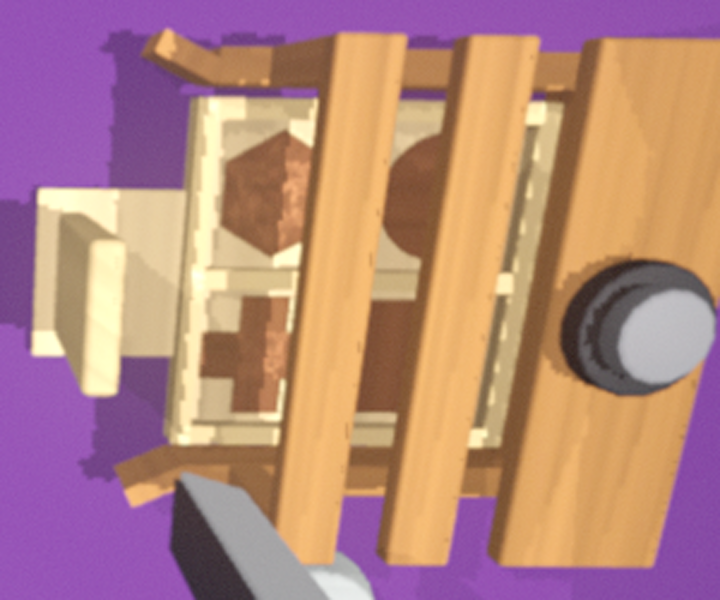

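The crop confirms the layout. The inlays are hex (265,195), round (420,195), cross (245,350) and square (385,355), and the handle top face is centred at (105,317).

Run:
```python
from lamps import *
m=model('wrist')
q=[onplane(m,340+(x+.5)/2.4-.5,80+(y+.5)/2.4-.5,.11)[:2].round(4) for x,y in((93,241),(125,240),(118,395),(83,395))];print(q,np.mean(q,0))
go(.5426,.0961,.073)
```

```text
[array([0.5119, 0.0954]), array([0.513, 0.107]), array([0.5712, 0.1001]), array([0.5695, 0.0869])] [0.5414  0.09735]
at [0.5432 0.04   0.2645] 3.017 shift 5 rows [0.0015, 0.0111, 0.0383] total [0.0076, 0.0556, 0.1915]
```

Request:
jog_arm:
  motion:
    - [0.004,0.028,0,0,0,0.005,1]
    - [0.004,0.0285,0,0,0,0,1]
    - [0,0,0.04,0,0,0,1]
    - [0,0,0.04,0,0,0,1]
    - [0,0,0.04,0,0,0,1]
  squeeze: 30

```text
time_s: 2.15
ee_pos: [0.5385, 0.1037, 0.1439]
eef_rot: [-3.142, -0.0, 3.015]
force: [1.1, -0.2, 0.1]
grip_width: 0.0942
grip_force: 0.0
```

Request:
jog_arm:
  motion:
    - [0,0,0.04,0,0,0,1]
    - [0,0,0.031,0,0,0,1]
    - [0,0,0,0,0,0,1]
    - [0,0,0,0,0,0,-1]
    - [0,0,0,0,0,0,-1]

```text
time_s: 2.65
ee_pos: [0.5398, 0.1036, 0.0764]
eef_rot: [3.141, 0.003, 3.015]
force: [0.7, -0.2, 0.3]
grip_width: 0.0812
grip_force: 0.0
```

Request:
jog_arm:
  motion:
    - [0,0,0,0,0,0,-1]
    - [0,0,0,0,0,0,-1]
    - [0,0,0,0,0,0,-1]

```text
time_s: 2.95
ee_pos: [0.5391, 0.1034, 0.0751]
eef_rot: [3.141, 0.001, 3.015]
force: [-0.1, 0.3, 0.2]
grip_width: 0.0577
grip_force: 0.0
```

Request:
jog_arm:
  motion:
    - [-0.003,-0.0055,0.002,0,0,0,-1]
    - [0,0,0,0,0,0,-1]
    - [0,0,0,0,0,0,-1]
    - [0,0,0,0,0,0,-1]
    - [0,0,0,0,0,0,-1]

```text
time_s: 3.45
ee_pos: [0.5411, 0.0979, 0.0724]
eef_rot: [3.141, -0.0, 3.015]
force: [0.4, 3.0, -0.6]
grip_width: 0.0179
grip_force: 1.3
```

Request:
jog_arm:
  motion:
    - [0,0,0,0,0,0,-1]
    - [0,0,0,0,0,0,-1]
    - [0,0,0,0,0,0,-1]

```text
time_s: 3.75
ee_pos: [0.5412, 0.0977, 0.0724]
eef_rot: [3.141, 0.0, 3.015]
force: [1.2, 2.4, -2.1]
grip_width: 0.0136
grip_force: 30.0
```

Request:
jog_arm:
  motion:
    - [0,-0.01,0,0,0,0,-1]
    - [0,-0.02,0,0,0,0,-1]
    - [0,-0.02,0,0,0,0,-1]
    - [0,-0.02,0,0,0,0,-1]
    - [0,-0.02,0,0,0,0,-1]

```text
time_s: 4.25
ee_pos: [0.5294, 0.0071, 0.0724]
eef_rot: [-3.142, -0.0, 3.015]
force: [0.3, 2.2, -1.5]
grip_width: 0.0139
grip_force: 30.0
```

Request:
jog_arm:
  motion:
    - [0,-0.02,0,0,0,0,-1]
    - [0,-0.02,0,0,0,0,-1]
    - [0,-0.02,0,0,0,0,-1]
    - [0,-0.015,0,0,0,0,-1]
    - [0,-0.007,0,0,0,0,-1]

```text
time_s: 4.75
ee_pos: [0.519, -0.0743, 0.0724]
eef_rot: [-3.142, -0.0, 3.014]
force: [0.6, 2.9, -0.7]
grip_width: 0.0136
grip_force: 30.0
```

Request:
jog_arm:
  motion:
    - [0,0,0,0,0,0,-1]
    - [0,0,0,0,0,0,-1]
    - [0,0,0,0,0,0,-1]

```text
time_s: 5.05
ee_pos: [0.5194, -0.0727, 0.0724]
eef_rot: [-3.141, -0.0, 3.015]
force: [0.3, -1.8, -1.2]
grip_width: 0.0139
grip_force: 30.0
```

Request:
jog_arm:
  motion:
    - [0,0,0,0,0,0,-0.2]
    - [0,0,0,0,0,0,-0.2]
    - [0,0,0,0,0,0,-0.2]
    - [0,0,-0.03,0,0,0,-0.2]
    - [0,0,-0.045,0,0,0,-0.2]

```text
time_s: 5.55
ee_pos: [0.5182, -0.0726, 0.1464]
eef_rot: [3.141, -0.005, 3.015]
force: [0.6, -0.6, 1.6]
grip_width: 0.0376
grip_force: 0.0
```

Request:
jog_arm:
  motion:
    - [0,0,-0.045,0,0,0,1]
    - [0,0,-0.045,0,0,0,1]
    - [-0.03,-0.035,-0.015,0,0,0,1]
    - [-0.03,-0.035,-0.015,0,0,0,1]
    - [-0.03,-0.035,-0.015,0,0,0,1]

```text
time_s: 6.05
ee_pos: [0.5961, -0.1897, 0.2836]
eef_rot: [-3.141, 0.001, 3.016]
force: [-0.0, 1.0, 0.8]
grip_width: 0.0741
grip_force: 0.0
```

Request:
jog_arm:
  motion:
    - [0,-0.025,0,0,0,0,1]
    - [0,0,0,0,0,0,1]
    - [0,0,0,0,0,0,1]

```text
time_s: 6.35
ee_pos: [0.5921, -0.2131, 0.282]
eef_rot: [3.141, -0.001, 3.014]
force: [-0.1, 0.0, 0.3]
grip_width: 0.0937
grip_force: 0.0
```

Run:
```python
from h import *
o=ctrl.get_obs();print(o['time_s'],o['ee_pos'],o['eef_rot'])
snap('wrist','w1.png');m=model('wrist');print((-m[2].T@m[3]).round(3))
```

```text
6.35 [ 0.59207937 -0.21313507  0.28202322] [ 3.14112036e+00 -6.89834848e-04  3.01421765e+00]
[ 0.511 -0.203  0.461]
```

View pics/w1.png

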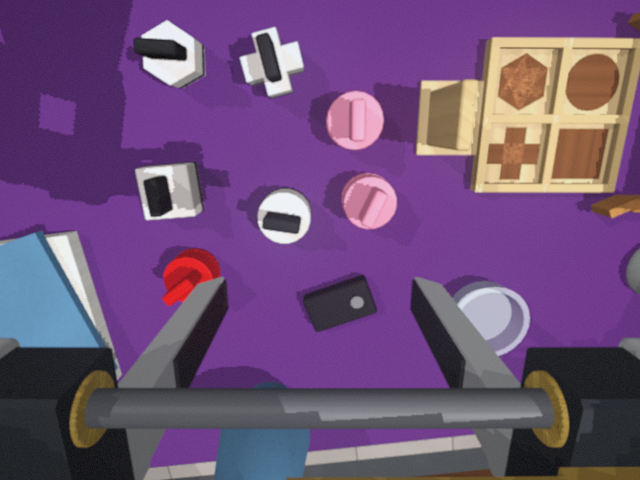

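The wrist view shows hex (172,52), cross (271,62), square (168,190) and round (284,216), all white. The pink decoys are at (355,120) and (370,200), and the red one at (190,278). The tray is fully out, with pockets at hex (522,80), round (593,82), cross (512,153) and square (580,153).

```bash
cat > fin.py <<'E'
from lamps import *
def fin(im,m,near,tool=None,r=45):
    roi=[max(0,int(near[0]-r)),max(0,int(near[1]-r)),int(near[0]+r),int(near[1]+r)]
    bl=sorted(blobs(im,black,40,roi),key=lambda b:np.hypot(*(b[0]-near))-b[1]/50)[0]
    cn=max(cv2.findContours(bl[2].astype(np.uint8),0,1)[0],key=cv2.contourArea)
    h=cv2.approxPolyDP(cv2.convexHull(cn),1.5,True)[:,0,:]
    P=np.array([onplane(m,*p,.074)[:2] for p in h]); E=np.roll(P,-1,0)-P
    a=np.arctan2(E[:,1],E[:,0]);L=np.hypot(*E.T)
    i=L.argsort()[::-1][:2]; ang=np.angle(sum(L[j]*np.exp(2j*a[j]) for j in i))/2
    return bl[0],bl[1],np.degrees(ang),[(round(L[j]*1e3),round(np.degrees(a[j])%180)) for j in L.argsort()[::-1][:4]],P
def body(im,m,near,r=45,z=.038):
    roi=[max(0,int(near[0]-r)),max(0,int(near[1]-r)),int(near[0]+r),int(near[1]+r)]
    bl=max(blobs(im,white,200,roi),key=lambda b:b[1])
    return bl[0],onplane(m,*bl[0],z).round(4)
E
python3 - <<'E'
from fin import *
im=cv2.imread('pics/w1.png')[:,:,::-1];m=model('wrist');O=-m[2].T@m[3]
for n,c in(('hex',(172,52)),('cross',(271,62)),('square',(168,190)),('round',(284,216))):
    px,A,ang,e,P=fin(im,m,c); ctr=onplane(m,*px,.056)
    # extent of hull along the fin at top plane and base plane
    u=np.array([np.cos(np.radians(ang)),np.sin(np.radians(ang))]);s=P@u
    rad=(ctr[:2]-O[:2])@u; tl,bs=None,None
    far=s.max() if rad>0 else s.min(); cen_far=far-np.sign(rad)*.02
    v=np.array([-u[1],u[0]]);t=P@v;rv=(ctr[:2]-O[:2])@v;cv=(t.max()-.007) if rv>0 else (t.min()+.007)
    print(n,px,A,'ang',round(ang,1),e,'ctr056',ctr[:2].round(4),'topcorner ctr',(cen_far*u+cv*v).round(4),'body',*body(im,m,c))
def line(a,b,z,s):
    P,Q=onplane(m,*a,z),onplane(m,*b,z);d=P-Q;print(s,P[:2].round(4),Q[:2].round(4),'mid',((P+Q)[:2]/2).round(4),np.linalg.norm(d).round(4),'yaw',(np.degrees(np.arctan2(d[0],-d[1]))%180).round(1))
line((490,38),(474,191),.016,'front'); line((419,80),(416,154),.004,'tongue')
for p in((522,80),(593,82),(512,153),(580,153)): print(onplane(m,*p,.006)[:2].round(4))
cv2.imwrite('pics/w1c.png',cv2.resize(im[10:260,120:420],None,fx=2.4,fy=2.4,interpolation=cv2.INTER_CUBIC)[:,:,::-1])
E
```

```text
hex [159.5  48.8] 848 ang 78.6 [(40, 79), (34, 78), (12, 50), (8, 172)] ctr056 [ 0.4186 -0.3462] topcorner ctr [ 0.4215 -0.3428] body [174.2  55.7] [ 0.4227 -0.3393  0.038 ]
cross [269.1  58.3] 208 ang 6.7 [(34, 6), (30, 7), (9, 99), (8, 26)] ctr056 [ 0.4405 -0.2424] topcorner ctr [ 0.4432 -0.2398] body [273.1  63.1] [ 0.4424 -0.2409  0.038 ]
square [157.7 195.6] 787 ang -0.6 [(34, 179), (32, 179), (13, 112), (11, 88)] ctr056 [ 0.5583 -0.3823] topcorner ctr [ 0.5554 -0.3779] body [169.9 190.3] [ 0.5564 -0.3754  0.038 ]
round [281.4 216.4] 127 ang 75.3 [(34, 76), (31, 75), (4, 138), (3, 10)] ctr056 [ 0.5976 -0.2546] topcorner ctr [ 0.5896 -0.2469] body [285.1 214. ] [ 0.5992 -0.2523  0.038 ]
front [ 0.4432 -0.012 ] [ 0.6044 -0.0314] mid [ 0.5238 -0.0217] 0.1623 yaw 83.1
tongue [ 0.4743 -0.0857] [ 0.5546 -0.0936] mid [ 0.5145 -0.0897] 0.0807 yaw 84.4
[0.4886 0.0274]
[0.5003 0.1063]
[0.5672 0.0172]
[0.5771 0.0964]
```

View pics/w1c.png

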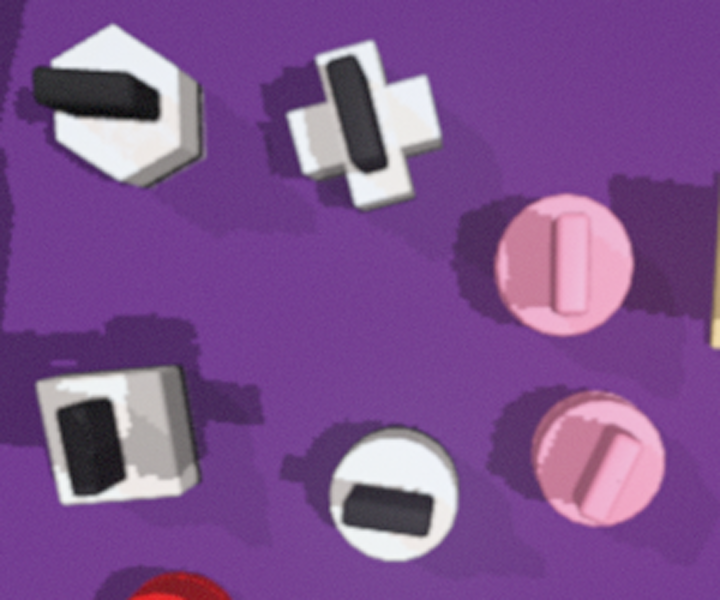

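Crop: the black fins and white outlines are clear, and the round lamp is at crop (395,497), a plain disc. The threshold clipped the lit fin tops, so I'm refining.

```bash
sed -i 's/(a.max(2)<60)/(a.max(2)<95)\&(a.max(2)-a.min(2)<25)/' lamps.py
cat >> fin.py <<'E'
def lamp(im,m,c,r=40):
    O=-m[2].T@m[3]; px,A,ang,e,P=fin(im,m,np.array(c,float),r=r); ctr=onplane(m,*px,.056)
    u=np.array([np.cos(np.radians(ang)),np.sin(np.radians(ang))]);v=np.array([-u[1],u[0]]);k=[]
    for w,h in((u,.02),(v,.007)):
        s=P@w; k.append(s.max()-h if (ctr[:2]-O[:2])@w>0 else s.min()+h)
    print(px,A,'fin yaw',round(ang,1),e,'ctr056',ctr[:2].round(4),'top ctr',(k[0]*u+k[1]*v).round(4),'body',*body(im,m,c))
E
python3 - <<'E'
from fin import *
im=cv2.imread('pics/w1.png')[:,:,::-1];m=model('wrist')
for n,c in(('hex',(172,52)),('cross',(271,62)),('square',(168,190)),('round',(284,216))): print(n);lamp(im,m,c)
E
```

```text
hex
[159.4  48.7] 902 fin yaw 80.4 [(37, 80), (31, 81), (16, 61), (11, 51)] ctr056 [ 0.4185 -0.3463] top ctr [ 0.4219 -0.3426] body [174.2  55.7] [ 0.4227 -0.3393  0.038 ]
cross
[268.3  57.3] 675 fin yaw 6.9 [(33, 7), (27, 7), (9, 93), (9, 94)] ctr056 [ 0.4396 -0.243 ] top ctr [ 0.4429 -0.2408] body [273.1  63.1] [ 0.4424 -0.2409  0.038 ]
square
[157.7 195.4] 845 fin yaw -14.5 [(35, 177), (21, 96), (21, 4), (14, 110)] ctr056 [ 0.5581 -0.3823] top ctr [ 0.5557 -0.3814] body [169.9 190.3] [ 0.5564 -0.3754  0.038 ]
round
[281.3 222.1] 601 fin yaw 74.4 [(34, 75), (32, 73), (16, 165), (10, 140)] ctr056 [ 0.6038 -0.2556] top ctr [ 0.6017 -0.2529] body [285.1 214. ] [ 0.5992 -0.2523  0.038 ]
```

Request:
jog_arm:
  motion:
    - [0,0,0,0,0,0.142,1]
    - [0,0,0.01,0,0,0.142,1]
    - [0,0,0.01,0,0,0.142,1]
    - [0,0,0.01,0,0,0.142,1]
    - [0,0,0.01,0,0,0.142,1]

```text
time_s: 6.9
ee_pos: [0.5923, -0.2118, 0.2424]
eef_rot: [3.141, 0.0, 2.3]
force: [1.7, -0.7, -0.3]
grip_width: 0.0938
grip_force: 0.0
```

Request:
jog_arm:
  motion:
    - [0,0,0.01,0,0,0.142,1]
    - [0,0,0.01,0,0,0.142,1]
    - [0,0,0.01,0,0,0.142,1]
    - [0,0,0.01,0,0,0.142,1]
    - [0,0,0.01,0,0,0.142,1]

```text
time_s: 7.4
ee_pos: [0.5923, -0.2119, 0.1924]
eef_rot: [3.141, 0.0, 1.59]
force: [-0.3, 1.3, 0.2]
grip_width: 0.094
grip_force: 0.0
```

Request:
jog_arm:
  motion:
    - [0,0,0.01,0,0,0.142,1]
    - [0,0,0.01,0,0,0.142,1]
    - [0,0,0,0,0,0,1]
    - [0,0,0,0,0,0,1]

```text
time_s: 7.8
ee_pos: [0.5924, -0.2125, 0.173]
eef_rot: [3.141, -0.0, 1.316]
force: [0.2, -0.0, 0.8]
grip_width: 0.0938
grip_force: 0.0
```

Run:
```python
from fin import *
go(.603,-.255,.044,np.radians(75))
im=snap('wrist','w2.png');m=model('wrist');p=proj(m,(.603,-.255,.05));print(p)
lamp(im,m,p,60)
```

```text
turn 1 rows rz 0.0071
at [ 0.5924 -0.2125  0.173 ] 1.316 shift 4 rows [-0.0096, 0.0053, 0.0323] total [-0.0383, 0.0213, 0.129]
[343.62654824 274.49610722]
[345.6 279.4] 913 fin yaw 75.3 [(42, 74), (32, 77), (10, 100), (9, 165)] ctr056 [ 0.6038 -0.2573] top ctr [ 0.6034 -0.2533] body [342.6 262.4] [ 0.6044 -0.2486  0.038 ]
```

View pics/w2.png

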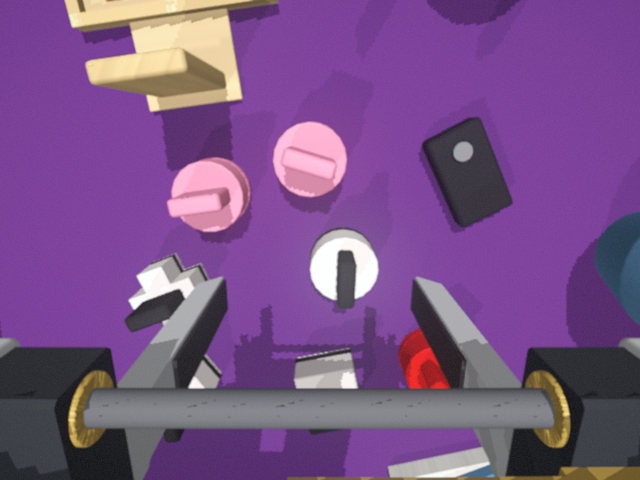

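The close wrist view shows the white round lamp at (344,265), fin (346,278), with the pads clear on both sides. The measurement agrees with the earlier one to within 2 mm.

Request:
jog_arm:
  motion:
    - [-0.019,0.0105,0,0,0,0.007,1]
    - [-0.019,0.0105,0.005,0,0,0,1]
    - [0,0,0.04,0,0,0,1]
    - [0,0,0.04,0,0,0,1]
    - [0,0,0.03,0,0,0,1]
  squeeze: 15

```text
time_s: 8.35
ee_pos: [0.6022, -0.2552, 0.0558]
eef_rot: [-3.141, -0.0, 1.307]
force: [1.0, 0.4, 0.1]
grip_width: 0.0943
grip_force: 0.0
```

Request:
jog_arm:
  motion:
    - [0,0,0.013,0,0,0,1]
    - [0,0,0,0,0,0,-1]
    - [0,0,0,0,0,0,-1]
    - [0,0,0,0,0,0,-1]
    - [0,0,0,0,0,0,-1]

```text
time_s: 8.85
ee_pos: [0.6032, -0.2558, 0.0461]
eef_rot: [3.139, 0.0, 1.304]
force: [0.6, 0.3, 0.1]
grip_width: 0.0654
grip_force: 0.0
```

Request:
jog_arm:
  motion:
    - [0,0,0,0,0,0,-1]
    - [0,0,0,0,0,0,-1]
    - [0,0,0,0,0,0,-1]
    - [0,0,0,0,0,0,-1]
    - [0,0,0,0,0,0,-1]

```text
time_s: 9.35
ee_pos: [0.6026, -0.2555, 0.0444]
eef_rot: [-3.142, -0.0, 1.304]
force: [0.8, 0.7, 0.2]
grip_width: 0.0253
grip_force: 0.0
```

Request:
jog_arm:
  motion:
    - [0,0,0,0,0,0,-1]
    - [0,0,0,0,0,0,-1]

```text
time_s: 9.55
ee_pos: [0.6026, -0.2555, 0.0444]
eef_rot: [3.142, -0.0, 1.304]
force: [0.0, 0.5, -1.4]
grip_width: 0.0139
grip_force: 15.0
```

Request:
jog_arm:
  motion:
    - [0,0,-0.03,0,0,0,-1]
    - [0,0,-0.045,0,0,0,-1]
    - [0,0,-0.045,0,0,0,-1]
    - [0,0,-0.03,0,0,0,-1]
    - [0,0,0,0,0,0,-1]

```text
time_s: 10.05
ee_pos: [0.6039, -0.2561, 0.1995]
eef_rot: [3.134, 0.001, 1.304]
force: [-0.4, -0.7, -1.0]
grip_width: 0.014
grip_force: 15.0
```

Run:
```python
from h import *
print(ctrl.get_obs()['grip_width'])
go(.501,.02,.195,np.radians(82.8))
```

```text
0.01400258649420148
turn 1 rows rz -0.1413
at [ 0.6039 -0.2561  0.1995] 1.304 shift 7 rows [0.0373, -0.0195, 0.0006] total [0.261, -0.1367, 0.0045]
```

Request:
jog_arm:
  motion:
    - [0,0,0,0,0,-0.141,-1]
    - [0.026,-0.0137,0,0,0,0,-1]
    - [0.026,-0.0137,0,0,0,0,-1]
    - [0.026,-0.0137,0,0,0,0,-1]
    - [0.026,-0.0137,0,0,0,0,-1]

```text
time_s: 10.55
ee_pos: [0.5603, -0.1443, 0.1929]
eef_rot: [-3.14, -0.0, 1.445]
force: [-0.4, 0.8, -1.5]
grip_width: 0.014
grip_force: 15.0
```

Request:
jog_arm:
  motion:
    - [0.026,-0.0137,0,0,0,0,-1]
    - [0.026,-0.0137,0,0,0,0,-1]
    - [0.026,-0.0137,0,0,0,0,-1]
    - [0.026,-0.0137,0,0,0,0,-1]
    - [0.026,-0.0137,0,0,0,0,-1]

```text
time_s: 11.05
ee_pos: [0.5087, -0.0068, 0.1932]
eef_rot: [-3.14, 0.0, 1.445]
force: [0.1, -0.5, -1.3]
grip_width: 0.0139
grip_force: 15.0
```

Request:
jog_arm:
  motion:
    - [0.026,-0.0137,0,0,0,0,-1]
    - [0,0,0,0,0,0,-1]
    - [0,0,0,0,0,0,-1]

```text
time_s: 11.35
ee_pos: [0.4991, 0.0198, 0.1937]
eef_rot: [-3.141, 0.0, 1.446]
force: [-0.6, -0.6, -2.0]
grip_width: 0.0139
grip_force: 15.0
```

Run:
```python
from h import *
o=ctrl.get_obs();print(o['time_s'],o['ee_pos'],o['eef_rot'])
im=snap('wrist','w3.png');m=model('wrist')
# tray yellowish inlay / dark-brown blobs: inlays
hsv=cv2.cvtColor(im,cv2.COLOR_RGB2HSV)
for p in((.501,.105,.006),(.577,.096,.006)): print(proj(m,p).round(1))
```

```text
11.35 [0.49906421 0.01981981 0.1936879 ] [-3.14056040e+00  2.72602837e-04  1.44593923e+00]
[309.5 122.8]
[392.9 122.1]
```

View pics/w3.png

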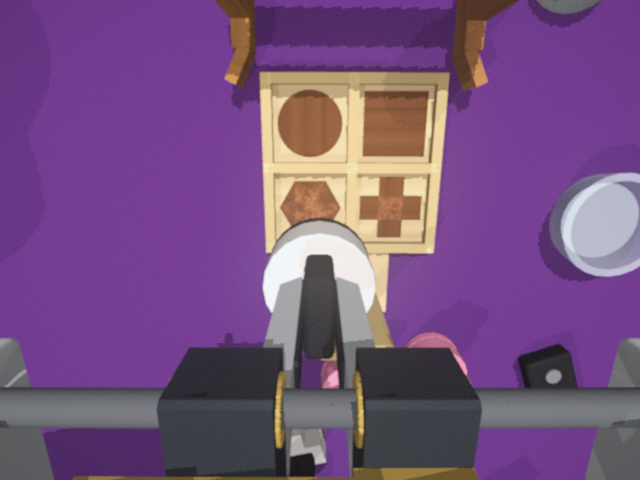

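The view shows the round lamp gripped (centre about (319,283)) and the tray with inlays: round (310,124), square (394,124), hex (311,206), cross (390,207). It matches the prediction to about 1.5 px.

```bash
cat >> fin.py <<'E'
def tray(m,px,yaw0=None):
    "px: the four inlay centres 1..4 -> tray mid, yaw, pockets"
    W=np.array([onplane(m,*p,.006)[:2] for p in px]); mid=W.mean(0)
    d=(W[0]+W[1]-W[2]-W[3])/2; e=(W[0]+W[2]-W[1]-W[3])/2
    y=np.arctan2(d[1],d[0]); print('mid',mid.round(4),'yaw',np.degrees(y).round(2),np.degrees(np.arctan2(e[1],e[0])).round(2)-90,'pitch',np.hypot(*d).round(4),np.hypot(*e).round(4))
def pockets(mid,yawdeg):
    c,s=np.cos(np.radians(yawdeg)),np.sin(np.radians(yawdeg));u=np.array([c,s]);l=np.array([-s,c])
    return [np.array(mid)+.0385*(a*u+b*l) for a,b in((1,1),(1,-1),(-1,1),(-1,-1))]
E
python3 - <<'E'
from fin import *
m=model('wrist');im=cv2.imread('pics/w3.png')[:,:,::-1]
tray(m,[(310,124),(394,124),(311,206),(390,207)])
w=white(im.astype(int)); rows=[np.where(w[r,262:378])[0] for r in range(215,300,5)]
print([(r,x.min()+262,x.max()+262) for r,x in zip(range(215,300,5),rows) if len(x)])
f=onplane(m,319,226,.187);print('front edge',f.round(4),'lamp ctr',(f[:2]-.03*np.array([.125,.992])).round(4))
E
```

```text
mid [0.535  0.0608] yaw 83.09 82.44999999999999 pitch 0.077 0.077
[(215, np.int64(264), np.int64(264)), (220, np.int64(264), np.int64(264)), (225, np.int64(264), np.int64(340)), (230, np.int64(265), np.int64(349)), (235, np.int64(265), np.int64(354)), (240, np.int64(265), np.int64(359)), (245, np.int64(265), np.int64(363)), (250, np.int64(265), np.int64(365)), (255, np.int64(271), np.int64(368)), (260, np.int64(269), np.int64(369)), (265, np.int64(266), np.int64(371)), (270, np.int64(264), np.int64(373)), (275, np.int64(263), np.int64(374)), (280, np.int64(263), np.int64(375)), (285, np.int64(262), np.int64(375)), (290, np.int64(262), np.int64(375)), (295, np.int64(264), np.int64(374))]
front edge [0.5034 0.0529 0.187 ] lamp ctr [0.4996 0.0232]
```

Request:
jog_arm:
  motion:
    - [0.027,-0.0026,0,0,0,0,-1]
    - [0.027,-0.0026,0,0,0,0,-1]
    - [0.0276,-0.0027,0,0,0,0,-1]
    - [0,0,0.03,0,0,0,-1]
    - [0,0,0.03,0,0,0,-1]

```text
time_s: 11.9
ee_pos: [0.5023, 0.1014, 0.1336]
eef_rot: [3.141, -0.0, 1.445]
force: [0.2, -0.2, -2.4]
grip_width: 0.0142
grip_force: 15.0
```

Request:
jog_arm:
  motion:
    - [0,0,0.03,0,0,0,-1]
    - [0,0,0.02,0,0,0,-1]
    - [0,0,0.01,0,0,0,-1]
    - [0,0,0,0,0,0,-1]
    - [0,0,0,0,0,0,-1]

```text
time_s: 12.4
ee_pos: [0.5024, 0.1013, 0.0751]
eef_rot: [3.141, -0.0, 1.444]
force: [-0.2, -0.3, -1.4]
grip_width: 0.0137
grip_force: 15.0
```

Request:
jog_arm:
  motion:
    - [0,0,0.01,0,0,0,-1]
    - [0,0,0.007,0,0,0,-1]
    - [0,0,0.004,0,0,0,-1]
    - [0,0,0,0,0,0,-1]
    - [0,0,0,0,0,0,-1]

```text
time_s: 12.9
ee_pos: [0.5018, 0.1016, 0.0535]
eef_rot: [3.142, 0.0, 1.445]
force: [-1.0, -1.0, -1.5]
grip_width: 0.0139
grip_force: 15.0
```

Request:
jog_arm:
  motion:
    - [0,0,0.0025,0,0,0,-1]
    - [0,0,0,0,0,0,-0.2]
    - [0,0,0,0,0,0,-0.2]
    - [0,0,0,0,0,0,-0.2]
    - [0,0,-0.02,0,0,0,0.2]

```text
time_s: 13.4
ee_pos: [0.5006, 0.1014, 0.0694]
eef_rot: [-3.138, 0.001, 1.445]
force: [-0.2, 0.5, 0.1]
grip_width: 0.0419
grip_force: 0.0
```

Request:
jog_arm:
  motion:
    - [-0.005,0,-0.04,0,0,0,1]
    - [-0.04,0,-0.03,0,0,0,1]
    - [-0.045,0,-0.02,0,0,0,1]
    - [-0.045,0,-0.02,0,0,0,1]
    - [-0.03,0,0,0,0,0,1]

```text
time_s: 13.9
ee_pos: [0.4815, -0.0646, 0.1838]
eef_rot: [3.137, 0.001, 1.444]
force: [0.0, 0.8, -0.4]
grip_width: 0.0826
grip_force: 0.0
```

Run:
```python
from fin import *
o=ctrl.get_obs();print(o['time_s'],o['ee_pos'],o['eef_rot'])
im=snap('wrist','w4.png');m=model('wrist')
P=pockets((.535,.0608),82.8);p=proj(m,(*P[0],.06));print(p, P)
lamp(im,m,p,40)
a=snap('scene','s1.png')
A=model('scene')
for n,q in(('hex',(.4215,-.343,.04)),('cross',(.442,-.241,.04)),('sq',(.556,-.379,.04))):
    pp=proj(A,q); bl=max(blobs(a,white,100,[int(pp[0]-25),int(pp[1]-25),int(pp[0]+25),int(pp[1]+25)]),key=lambda b:b[1]);print(n,pp,bl[0],bl[1])
```

```text
13.9 [ 0.48150938 -0.06458197  0.18379807] [3.13697196e+00 5.99928510e-04 1.44387985e+00]
[316.97747918  -9.54071753] [array([0.50162891, 0.10382175]), array([0.57802175, 0.09417109]), array([0.49197825, 0.02742891]), array([0.56837109, 0.01777825])]
[317.   14.2] 555 fin yaw 82.6 [(17, 81), (17, 84), (12, 173), (11, 173)] ctr056 [0.4999 0.0903] top ctr [0.4988 0.0741] body [340.8  16.4] [0.518 0.091 0.038]
hex [130.31347606 292.80432175] [132.2 300.8] 560
cross [182.79675379 272.72482661] [183.7 279.5] 646
sq [145.88067293 347.16464525] [147.8 353.6] 1177
```

View pics/w4.png

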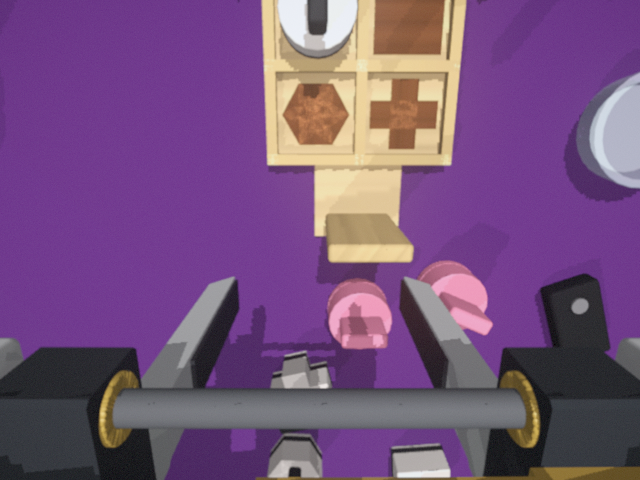

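The view shows the round lamp standing inside pocket 1, with the hex and cross pockets empty at (315,115) and (403,112). The square lamp is next.

Request:
jog_arm:
  motion:
    - [-0.0415,0.014,-0.004,0,0,0,1]
    - [-0.0415,0.014,-0.004,0,0,0,1]
    - [-0.0415,0.014,-0.004,0,0,0,1]
    - [-0.0415,0.014,-0.004,0,0,0,1]
    - [-0.0415,0.014,-0.004,0,0,0,1]

```text
time_s: 14.5
ee_pos: [0.5248, -0.2778, 0.201]
eef_rot: [-3.142, -0.0, 1.445]
force: [0.5, 0.0, 0.2]
grip_width: 0.0939
grip_force: 0.0
```

Request:
jog_arm:
  motion:
    - [-0.0415,0.014,0,0,0,0,1]
    - [-0.0415,0.014,0,0,0,0.148,1]
    - [0,0,0,0,0,0.148,1]
    - [0,0,0,0,0,0.148,1]
    - [0,0,0,0,0,0.148,1]

```text
time_s: 15.0
ee_pos: [0.5421, -0.3622, 0.2003]
eef_rot: [-3.141, -0.0, 0.847]
force: [0.1, 0.2, 0.1]
grip_width: 0.0941
grip_force: 0.0
```

Request:
jog_arm:
  motion:
    - [0,0,0,0,0,0.148,1]
    - [0,0,0,0,0,0.148,1]
    - [0,0,0,0,0,0.148,1]
    - [0,0,0,0,0,0.148,1]
    - [0,0,0,0,0,0.148,1]

```text
time_s: 15.5
ee_pos: [0.5423, -0.3618, 0.2006]
eef_rot: [-3.141, 0.0, 0.107]
force: [0.3, 0.1, -0.7]
grip_width: 0.0942
grip_force: 0.0
```

Request:
jog_arm:
  motion:
    - [0,0,0,0,0,0.148,1]
    - [0,0,0,0,0,0,1]
    - [0,0,0,0,0,0,1]

```text
time_s: 15.8
ee_pos: [0.5421, -0.3621, 0.2007]
eef_rot: [-3.141, 0.0, -0.03]
force: [1.1, 0.3, 0.4]
grip_width: 0.0938
grip_force: 0.0
```

Run:
```python
from fin import *
o=ctrl.get_obs();print(o['time_s'],o['ee_pos'],o['eef_rot'])
im=snap('wrist','w5.png');m=model('wrist')
p=proj(m,(.556,-.379,.05));print(p)
lamp(im,m,p,60)
go(.5565,-.379,.044,np.radians(-2))
```

```text
15.8 [ 0.54206399 -0.3621157   0.20074361] [-3.14132828e+00  2.25605791e-04 -3.02162407e-02]
[337.06693614 206.80799925]Traceback (most recent call last):
  File "<stdin>", line 5, in <module>
  File "fin.py", line 16, in lamp
    O=-m[2].T@m[3]; px,A,ang,e,P=fin(im,m,np.array(c,float),r=r); ctr=onplane(m,*px,.056)
                                 ~~~^^^^^^^^^^^^^^^^^^^^^^^^^^^^
  File "fin.py", line 4, in fin
    bl=sorted(blobs(im,black,40,roi),key=lambda b:np.hypot(*(b[0]-near))-b[1]/50)[0]
       ~~~~~~~~~~~~~~~~~~~~~~~~~~~~~~~~~~~~~~~~~~~~~~~~~~~~~~~~~~~~~~~~~~~~~~~~~~^^^
IndexError: list index out of range
```

View pics/w5.png

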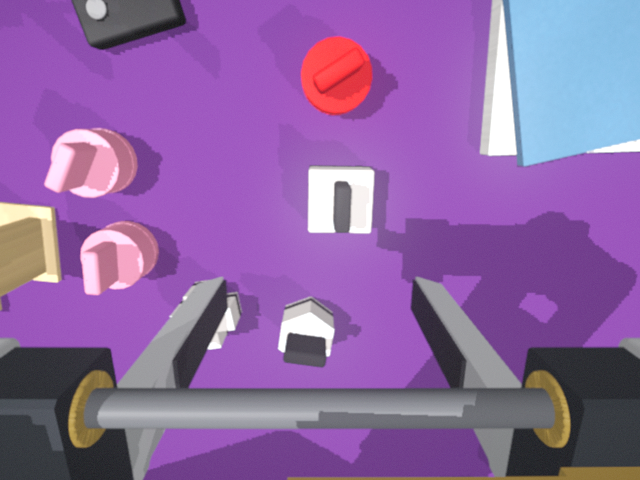

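The view shows the square lamp at (341,200) with its fin at (342,206), directly ahead of the fingers. The hex is at (306,325), the cross at (215,310) behind a finger, and the red decoy at (336,75). The fin is lit greyer than my black threshold, so I'll use the body's top face.

```bash
cat >> fin.py <<'E'
def top(im,m,near,r=45,z=.038):
    "outline of body (neutral pixels) -> min rectangle on plane z"
    roi=[max(0,int(near[0]-r)),max(0,int(near[1]-r)),int(near[0]+r),int(near[1]+r)]
    bl=max(blobs(im,lambda a:(a.max(2)-a.min(2)<40),200,roi),key=lambda b:b[1])
    cn=max(cv2.findContours(bl[2].astype(np.uint8),0,1)[0],key=cv2.contourArea)[:,0,:]
    W=np.array([onplane(m,*p,z)[:2] for p in cn])*1000
    (c,s,a)=cv2.minAreaRect(W.astype(np.float32)); print('top rect',bl[1],np.round(c,1),np.round(s,1),round(a,1)); return bl
E
python3 - <<'E'
from fin import *
im=cv2.imread('pics/w5.png')[:,:,::-1];m=model('wrist')
top(im,m,(341,200))
print(im[190:228:6,330:356:3].max(2))
for q in((343,183),(342,231)): print(onplane(m,*q,.06).round(4),onplane(m,*q,.074).round(4))
go(.5565,-.379,.044,np.radians(-2))
E
```

```text
top rect 4388 [ 559.8 -382.7] [59.  61.5] 87.4
[[255 248 113 127 123 122 120 163 249]
 [255 230 115 126 124 120 117 181 249]
 [255 221 114 126 121 119 116 202 249]
 [255 194 117 121 118 118 110 224 249]
 [255 180 117 121 120 120 113 225 249]
 [255 175 115 119 117 118 111 230 248]
 [255 247 113 115 116 118 107 246 255]]
[ 0.5781 -0.3839  0.06  ] [ 0.5801 -0.383   0.074 ]
[ 0.5366 -0.3825  0.06  ] [ 0.5404 -0.3817  0.074 ]
turn 1 rows rz 0.0043
at [ 0.542  -0.3622  0.2008] -0.031 shift 4 rows [0.0038, 0.0041, 0.0392] total [0.0151, 0.0163, 0.1568]
```

Request:
jog_arm:
  motion:
    - [0.0187,0.0192,0,0,0,0.008,1]
    - [0,0,0.04,0,0,0,1]
    - [0,0,0.045,0,0,0,1]
    - [0,0,0.045,0,0,0,1]
    - [0,0,0.0268,0,0,0,1]
  squeeze: 15

```text
time_s: 16.35
ee_pos: [0.5586, -0.3814, 0.0402]
eef_rot: [-3.139, 0.003, -0.04]
force: [0.9, -0.4, -1.0]
grip_width: 0.0941
grip_force: 0.0
```

Request:
jog_arm:
  motion:
    - [0,0,0,0,0,0,0]
    - [0,0,0,0,0,0,-1]
    - [0,0,0,0,0,0,-1]
    - [0,0,0,0,0,0,-1]
    - [0,0,0,0,0,0,-1]

```text
time_s: 16.85
ee_pos: [0.5602, -0.3828, 0.0455]
eef_rot: [3.14, -0.002, -0.043]
force: [0.5, -0.2, -0.9]
grip_width: 0.0571
grip_force: 0.0
```

Request:
jog_arm:
  motion:
    - [0,0,0,0,0,0,-1]
    - [0,0,0,0,0,0,-1]
    - [0,0,0,0,0,0,-1]
    - [0,0,0,0,0,0,-1]
    - [0,0,0,0,0,0,-1]

```text
time_s: 17.35
ee_pos: [0.5597, -0.3825, 0.0441]
eef_rot: [-3.142, 0.0, -0.043]
force: [-0.5, 0.4, 0.5]
grip_width: 0.0174
grip_force: 0.0
```

Request:
jog_arm:
  motion:
    - [0,0,0,0,0,0,-1]
    - [0,0,0,0,0,0,-1]

```text
time_s: 17.55
ee_pos: [0.5597, -0.3824, 0.044]
eef_rot: [-3.141, 0.0, -0.043]
force: [-0.8, 1.1, -2.0]
grip_width: 0.014
grip_force: 15.0
```

Request:
jog_arm:
  motion:
    - [0,0,-0.03,0,0,0,-1]
    - [0,0,-0.04,0,0,0,-1]
    - [0,0,-0.04,0,0,-0.1488,-1]
    - [0,0,-0.04,0,0,-0.1488,-1]
    - [0,0,-0.006,0,0,-0.1488,-1]

```text
time_s: 18.05
ee_pos: [0.5609, -0.3833, 0.2061]
eef_rot: [3.135, -0.004, 0.409]
force: [-0.2, 0.1, -0.6]
grip_width: 0.0141
grip_force: 15.0
```

Request:
jog_arm:
  motion:
    - [0,0,0,0,0,-0.1488,-1]
    - [0,0,0,0,0,-0.1488,-1]
    - [0,0,0,0,0,-0.1488,-1]
    - [0,0,0,0,0,-0.1488,-1]
    - [0,0,0,0,0,-0.1488,-1]

```text
time_s: 18.55
ee_pos: [0.5597, -0.3825, 0.2]
eef_rot: [-3.141, -0.0, 1.153]
force: [-1.0, -1.2, -0.6]
grip_width: 0.0141
grip_force: 15.0
```

Request:
jog_arm:
  motion:
    - [0,0,0,0,0,-0.1488,-1]
    - [0,0,0,0,0,-0.1488,-1]
    - [0.039,-0.004,0,0,0,0,-1]
    - [0.039,-0.004,0,0,0,0,-1]
    - [0.039,-0.004,0,0,0,0,-1]

```text
time_s: 19.05
ee_pos: [0.5623, -0.2636, 0.1999]
eef_rot: [-3.141, -0.0, 1.444]
force: [0.7, -0.1, -1.0]
grip_width: 0.0139
grip_force: 15.0
```

Request:
jog_arm:
  motion:
    - [0.039,-0.004,0,0,0,0,-1]
    - [0.039,-0.004,0,0,0,0,-1]
    - [0.039,-0.004,0,0,0,0,-1]
    - [0.039,-0.004,0,0,0,0,-1]
    - [0.039,-0.004,0,0,0,0,-1]

```text
time_s: 19.55
ee_pos: [0.567, -0.0674, 0.2002]
eef_rot: [3.141, 0.0, 1.445]
force: [0.4, -0.4, -1.5]
grip_width: 0.0139
grip_force: 15.0
```

Request:
jog_arm:
  motion:
    - [0.039,-0.004,0,0,0,0,-1]
    - [0.03,-0.003,0,0,0,0,-1]
    - [0,0,0,0,0,0,-1]
    - [0,0,0,0,0,0,-1]

```text
time_s: 19.95
ee_pos: [0.569, 0.0005, 0.2002]
eef_rot: [3.142, 0.0, 1.446]
force: [-0.6, 0.2, -1.1]
grip_width: 0.0142
grip_force: 15.0
```

Run:
```python
from fin import *
o=ctrl.get_obs();print(o['time_s'],o['ee_pos'],o['eef_rot'],o['grip_width'])
im=snap('wrist','w6.png');m=model('wrist')
P=pockets((.535,.0608),82.8);hsv=cv2.cvtColor(im,cv2.COLOR_RGB2HSV)
for k,p in enumerate(P): print(k+1,proj(m,(*p,.006)).round(1))
# inlay blobs: brown = dark, saturated orange hue
br=lambda a:(hsv[:,:,0]<18)&(hsv[:,:,1]>110)&(hsv[:,:,2]<190)
for c,s,_ in blobs(im,br,300,(180,40,500,330)): print('brown',c,s,onplane(m,*c,.006)[:2].round(4))
# carried lamp front edge
w=white(im.astype(int));print([(r,*(np.where(w[r,240:400])[0][[0,-1]]+240)) for r in range(200,300,8) if w[r,240:400].any()])
go(*P[1],.075,np.radians(82.8))
```

```text
19.95 [5.68955910e-01 5.22051320e-04 2.00175727e-01] [3.14153274e+00 2.04810299e-04 1.44593442e+00] 0.014218860315373723
1 [233.  112.3]
2 [316.1 112.2]
3 [237.9 194.6]
4 [316.2 194.6]
brown [382.3  54.6] 478 [0.6429 0.1353]
brown [316.2 111.4] 3929 [0.5782 0.0948]
brown [316.2 193.8] 2101 [0.5684 0.0186]
brown [236.7 194.8] 2105 [0.4908 0.0274]
[(200, np.int64(361), np.int64(361)), (208, np.int64(361), np.int64(361)), (216, np.int64(360), np.int64(360)), (232, np.int64(267), np.int64(371)), (240, np.int64(263), np.int64(375)), (248, np.int64(262), np.int64(375)), (256, np.int64(263), np.int64(375)), (264, np.int64(240), np.int64(375)), (272, np.int64(240), np.int64(374)), (280, np.int64(240), np.int64(374)), (288, np.int64(241), np.int64(374)), (296, np.int64(241), np.int64(373))]
at [ 5.690e-01 -2.000e-04  2.001e-01] 1.445 shift 4 rows [0.0237, -0.0007, 0.0313] total [0.0947, -0.0028, 0.1251]
```

Request:
jog_arm:
  motion:
    - [0.031,-0.001,0,0,0,0,-1]
    - [0.031,-0.001,0,0,0,0,-1]
    - [0.0317,-0.0008,0,0,0,0,-1]
    - [0,0,0.035,0,0,0,-1]
    - [0,0,0.035,0,0,0,-1]

```text
time_s: 20.5
ee_pos: [0.5785, 0.0932, 0.1298]
eef_rot: [3.14, -0.0, 1.445]
force: [0.3, -0.9, -0.7]
grip_width: 0.0138
grip_force: 15.0
```

Request:
jog_arm:
  motion:
    - [0,0,0.03,0,0,0,-1]
    - [0,0,0.02,0,0,0,-1]
    - [0,0,0.006,0,0,0,-1]
    - [0,0,0,0,0,0,-1]
    - [0,0,0,0,0,0,-1]

```text
time_s: 21.0
ee_pos: [0.5787, 0.0932, 0.0754]
eef_rot: [3.14, -0.0, 1.444]
force: [0.2, 0.2, 0.1]
grip_width: 0.0142
grip_force: 15.0
```

Request:
jog_arm:
  motion:
    - [0,0,0.01,0,0,0,-1]
    - [0,0,0.006,0,0,0,-1]
    - [0,0,0.004,0,0,0,-1]
    - [0,0,0.002,0,0,0,-1]
    - [0,0,0,0,0,0,-1]

```text
time_s: 21.5
ee_pos: [0.5779, 0.0937, 0.0519]
eef_rot: [-3.141, 0.0, 1.445]
force: [-0.2, 0.4, -1.1]
grip_width: 0.0137
grip_force: 15.0
```

Request:
jog_arm:
  motion:
    - [0,0,0.001,0,0,0,-0.2]
    - [0,0,0,0,0,0,-0.2]
    - [0,0,0,0,0,0,-0.2]
    - [0,0,-0.02,0,0,0,-0.2]
    - [0,0,-0.04,0,0,0,-0.2]

```text
time_s: 22.0
ee_pos: [0.5766, 0.0936, 0.1094]
eef_rot: [-3.137, 0.001, 1.445]
force: [0.6, 0.6, -0.1]
grip_width: 0.0375
grip_force: 0.0
```

Request:
jog_arm:
  motion:
    - [0,0,-0.045,0,0,0,1]
    - [0,0,-0.035,0,0,0,1]
    - [-0.043,-0.0105,0,0,0,0,1]
    - [-0.043,-0.0105,0,0,0,0,1]
    - [-0.043,-0.0105,0,0,0,0,1]

```text
time_s: 22.5
ee_pos: [0.5298, -0.0314, 0.1915]
eef_rot: [3.141, 0.0, 1.446]
force: [0.7, -1.0, 0.3]
grip_width: 0.0742
grip_force: 0.0
```

Run:
```python
from fin import *
o=ctrl.get_obs();print(o['time_s'],o['ee_pos'],o['eef_rot'])
im=snap('wrist','w7.png');m=model('wrist')
P=pockets((.535,.0608),82.8)
for p in P[:2]:
    q=proj(m,(*p,.044));print(q.round(1)); 
    if q[1]>-20: bl=top(im,m,(q[0],max(q[1],5)),50,.044)
```

```text
22.5 [ 0.52977502 -0.03142653  0.19151598] [3.14080996e+00 5.20362840e-05 1.44566374e+00]
[262.5  54.8]
top rect 5114 [501.8  97.3] [58.8 61.5] 81.1
[361.3  54.5]
top rect 5969 [574.3  87.7] [57.9 61.6] 82.7
```

Request:
jog_arm:
  motion:
    - [-0.043,-0.0105,0,0,0,0,1]
    - [-0.043,-0.0105,0,0,0,0,1]
    - [-0.043,-0.0105,0,0,0,0,1]
    - [-0.043,-0.0105,0,0,0,0,1]
    - [-0.043,-0.0105,0,0,0,0,1]

```text
time_s: 23.05
ee_pos: [0.4506, -0.2385, 0.1915]
eef_rot: [3.141, 0.0, 1.445]
force: [0.7, -0.3, 0.6]
grip_width: 0.094
grip_force: 0.0
```

Request:
jog_arm:
  motion:
    - [-0.043,-0.0105,0,0,0,0,1]
    - [-0.03,-0.0105,0,0,0,0,1]
    - [0,0,0,0,0,0,1]
    - [0,0,0,0,0,0,1]

```text
time_s: 23.45
ee_pos: [0.4213, -0.307, 0.1912]
eef_rot: [3.141, -0.0, 1.443]
force: [0.1, 0.4, -1.0]
grip_width: 0.0941
grip_force: 0.0
```

Run:
```python
from fin import *
o=ctrl.get_obs();print(o['time_s'],o['ee_pos'],o['eef_rot'])
im=snap('wrist','w8.png');m=model('wrist')
for n,q in(('hex',(.4215,-.343,.05)),('cross',(.442,-.241,.05))):
    p=proj(m,q);print(n,p.round(1))
    try: top(im,m,p,50); lamp(im,m,p,45)
    except Exception as e: print(repr(e))
```

```text
23.45 [ 0.42125037 -0.30695659  0.19121018] [ 3.14148360e+00 -9.71736147e-05  1.44342131e+00]
hex [324.2 265.2]
top rect 3376 [ 419.2 -342.3] [55.4 69.7] 19.3
IndexError('list index out of range')
cross [333.9 145.1]
top rect 3628 [ 440.7 -242.3] [59.9 59.2] 51.5
IndexError('list index out of range')
```

```bash
sed -i 's/a.max(2)<95/a.max(2)<145/' lamps.py
python3 - <<'E'
from fin import *
im=cv2.imread('pics/w8.png')[:,:,::-1];m=model('wrist')
for n,q in(('hex',(.4215,-.343,.05)),('cross',(.442,-.241,.05))):
    p=proj(m,q);print(n)
    lamp(im,m,p,45)
    print('white extent',[onplane(m,*k,.038)[:2].round(4).tolist() for k in (lambda c:(c[c[:,0].argmin()],c[c[:,0].argmax()],c[c[:,1].argmin()],c[c[:,1].argmax()]))(max(cv2.findContours(max(blobs(im,white,200,[int(p[0]-50),int(p[1]-50),int(p[0]+50),int(p[1]+50)]),key=lambda b:b[1])[2].astype(np.uint8),0,1)[0],key=len)[:,0,:])])
go(.4205,-.3427,.044,np.radians(80.4))
E
```

```text
hex
[322.2 270.8] 766 fin yaw 80.5 [(42, 79), (36, 82), (7, 1), (6, 173)] ctr056 [ 0.4193 -0.3458] top ctr [ 0.4189 -0.3424] body [321.5 255.9] [ 0.4198 -0.3381  0.038 ]
white extent [[0.3898, -0.3374], [0.4494, -0.3498], [0.4123, -0.3078], [0.4235, -0.3727]]
cross
[333.4 147.8] 879 fin yaw 7.2 [(31, 8), (28, 6), (10, 89), (10, 91)] ctr056 [ 0.4412 -0.2427] top ctr [ 0.439  -0.2414] body [331.7 144.7] [ 0.4406 -0.241   0.038 ]
white extent [[0.4095, -0.234], [0.4721, -0.251], [0.4469, -0.2106], [0.4326, -0.2743]]
turn 1 rows rz 0.0414
at [ 0.4216 -0.3063  0.1912] 1.445 shift 4 rows [-0.009, 0.0012, 0.0368] total [-0.036, 0.005, 0.1472]
```

Request:
jog_arm:
  motion:
    - [-0.0367,0.0043,0,0,0,0.041,1]
    - [0,0,0.045,0,0,0,1]
    - [0,0,0.045,0,0,0,1]
    - [0,0,0.035,0,0,0,1]
    - [0,0,0.015,0,0,0,1]
  squeeze: 15

```text
time_s: 24.0
ee_pos: [0.4207, -0.3415, 0.0479]
eef_rot: [-3.138, -0.002, 1.405]
force: [0.4, -0.0, -0.1]
grip_width: 0.0941
grip_force: 0.0
```

Request:
jog_arm:
  motion:
    - [0,0,0.007,0,0,0,0]
    - [0,0,0,0,0,0,-1]
    - [0,0,0,0,0,0,-1]
    - [0,0,0,0,0,0,-1]
    - [0,0,0,0,0,0,-1]

```text
time_s: 24.5
ee_pos: [0.4214, -0.344, 0.045]
eef_rot: [3.14, 0.001, 1.404]
force: [-0.2, 0.8, 0.6]
grip_width: 0.0573
grip_force: 0.0
```

Request:
jog_arm:
  motion:
    - [0,0,0,0,0,0,-1]
    - [0,0,0,0,0,0,-1]
    - [0,0,0,0,0,0,-1]
    - [0,0,0,0,0,0,-1]
    - [0,0,0,0,0,0,-1]

```text
time_s: 25.0
ee_pos: [0.4211, -0.3438, 0.0442]
eef_rot: [-3.142, -0.0, 1.404]
force: [-0.9, -0.4, 0.1]
grip_width: 0.0174
grip_force: 0.0
```

Request:
jog_arm:
  motion:
    - [0,0,0,0,0,0,-1]
    - [0,0,0,0,0,0,-1]

```text
time_s: 25.2
ee_pos: [0.421, -0.3437, 0.044]
eef_rot: [-3.141, -0.0, 1.404]
force: [0.3, 0.1, -1.1]
grip_width: 0.0139
grip_force: 15.0
```

Request:
jog_arm:
  motion:
    - [0,0,-0.03,0,0,0,-1]
    - [0,0,-0.045,0,0,0,-1]
    - [0,0,-0.045,0,0,-0.041,-1]
    - [0,0,-0.035,0,0,0,-1]
    - [0.03,0.004,0,0,0,0,-1]

```text
time_s: 25.7
ee_pos: [0.4296, -0.317, 0.204]
eef_rot: [3.135, 0.005, 1.442]
force: [0.8, -0.2, -2.2]
grip_width: 0.014
grip_force: 15.0
```

Request:
jog_arm:
  motion:
    - [0.043,0.0045,0,0,0,0,-1]
    - [0.043,0.0045,0,0,0,0,-1]
    - [0.043,0.0045,0,0,0,0,-1]
    - [0.043,0.0045,0,0,0,0,-1]
    - [0.043,0.0045,0,0,0,0,-1]

```text
time_s: 26.2
ee_pos: [0.4782, -0.1023, 0.1992]
eef_rot: [3.141, 0.0, 1.445]
force: [1.1, -0.1, -0.6]
grip_width: 0.0142
grip_force: 15.0
```

Request:
jog_arm:
  motion:
    - [0.043,0.0045,0,0,0,0,-1]
    - [0,0,0,0,0,0,-1]
    - [0,0,0,0,0,0,-1]
    - [0,0,0,0,0,0,-1]

```text
time_s: 26.6
ee_pos: [0.4879, -0.0626, 0.1991]
eef_rot: [-3.141, 0.0, 1.444]
force: [-0.5, -0.2, -1.8]
grip_width: 0.0138
grip_force: 15.0
```

Run:
```python
from fin import *
o=ctrl.get_obs();print(o['time_s'],o['ee_pos'],o['eef_rot'],o['grip_width'])
im=snap('wrist','w9.png');m=model('wrist')
P=pockets((.535,.0608),82.8);hsv=cv2.cvtColor(im,cv2.COLOR_RGB2HSV)
for k,p in enumerate(P): print(k+1,proj(m,(*p,.006)).round(1))
br=lambda a:(hsv[:,:,0]<18)&(hsv[:,:,1]>110)&(hsv[:,:,2]<190)
for c,s,_ in blobs(im,br,300,(180,20,500,330)): print('brown',c,s,onplane(m,*c,.006)[:2].round(4))
for p in P[:2]:
    q=proj(m,(*p,.044));print(q.round(1)); top(im,m,(q[0],max(q[1],5)),50,.044)
go(*P[2],.075,np.radians(82.8))
```

```text
26.6 [ 0.48785938 -0.06262641  0.19907077] [-3.14145979e+00  1.42787612e-04  1.44418255e+00] 0.013751779599916867
1 [310.7  25.1]
2 [398.9  25. ]
3 [311.3 117.4]
4 [394.3 117.3]
brown [394.  118.1] 2584 [0.568  0.0171]
brown [310.  117.3] 2583 [0.4908 0.0277]
[309.6  12.6]
top rect 4076 [500.6  90.8] [43.3 60. ] 82.7
[408.7  12.5]
top rect 4834 [573.9  81.5] [43.4 61.8] 82.8
at [ 0.4878 -0.0629  0.1991] 1.444 shift 4 rows [0.0225, -0.0018, 0.031] total [0.0901, -0.0072, 0.1241]
```

Request:
jog_arm:
  motion:
    - [0.03,-0.0024,0,0,0,0,-1]
    - [0.03,-0.0024,0,0,0,0,-1]
    - [0.0301,-0.0024,0,0,0,0,-1]
    - [0,0,0.035,0,0,0,-1]
    - [0,0,0.035,0,0,0,-1]

```text
time_s: 27.15
ee_pos: [0.4926, 0.028, 0.1288]
eef_rot: [3.139, -0.0, 1.444]
force: [1.0, -1.5, -2.2]
grip_width: 0.0136
grip_force: 15.0
```

Request:
jog_arm:
  motion:
    - [0,0,0.03,0,0,0,-1]
    - [0,0,0.019,0,0,0,-1]
    - [0,0,0.006,0,0,0,-1]
    - [0,0,0,0,0,0,-1]
    - [0,0,0,0,0,0,-1]

```text
time_s: 27.65
ee_pos: [0.4928, 0.0279, 0.0752]
eef_rot: [3.14, -0.0, 1.444]
force: [0.1, 0.7, -1.5]
grip_width: 0.0139
grip_force: 15.0
```

Request:
jog_arm:
  motion:
    - [0,0,0.01,0,0,0,-1]
    - [0,0,0.006,0,0,0,-1]
    - [0,0,0.004,0,0,0,-1]
    - [0,0,0.002,0,0,0,-1]
    - [0,0,0,0,0,0,-1]

```text
time_s: 28.15
ee_pos: [0.4921, 0.0284, 0.0519]
eef_rot: [-3.141, 0.0, 1.445]
force: [-0.6, -0.3, -1.0]
grip_width: 0.0138
grip_force: 15.0
```

Request:
jog_arm:
  motion:
    - [0,0,0.001,0,0,0,-0.2]
    - [0,0,0,0,0,0,-0.2]
    - [0,0,0,0,0,0,-0.2]
    - [0,0,-0.02,0,0,0,-0.2]
    - [0,0,-0.04,0,0,0,-0.2]

```text
time_s: 28.65
ee_pos: [0.4908, 0.0284, 0.1099]
eef_rot: [-3.137, 0.001, 1.445]
force: [0.9, -0.3, 0.3]
grip_width: 0.0378
grip_force: 0.0
```

Request:
jog_arm:
  motion:
    - [0,0,-0.045,0,0,0,1]
    - [0,0,-0.035,0,0,0,1]
    - [-0.043,-0.005,0,0,0,0,1]
    - [-0.043,-0.005,0,0,0,0,1]
    - [-0.043,-0.005,0,0,0,0,1]

```text
time_s: 29.15
ee_pos: [0.4606, -0.0989, 0.1916]
eef_rot: [3.141, 0.0, 1.446]
force: [0.4, -0.5, -0.0]
grip_width: 0.0744
grip_force: 0.0
```

Request:
jog_arm:
  motion:
    - [0,0,0,0,0,0,1]
    - [0,0,0,0,0,0,1]

```text
time_s: 29.35
ee_pos: [0.461, -0.0982, 0.1913]
eef_rot: [3.141, -0.0, 1.443]
force: [0.8, -0.1, 0.1]
grip_width: 0.0903
grip_force: 0.0
```

Run:
```python
from fin import *
o=ctrl.get_obs();print(o['time_s'],o['ee_pos'],o['eef_rot'])
im=snap('wrist','w10.png');m=model('wrist')
P=pockets((.535,.0608),82.8)
for i in (0,1,2):
    q=proj(m,(*P[i],.044));print(i+1,P[i].round(4),q.round(1)); top(im,m,(q[0],max(q[1],5)),45,.044)
im=snap('side','s2.png');m=model('side')
for i in (0,1,2):
    q=proj(m,(*P[i],.03)); print(i+1,q.round(1)); bl=body(im,m,q,22,.03);print(bl)
```

```text
29.35 [ 0.46102895 -0.09817004  0.19134365] [ 3.14118875e+00 -9.88520325e-05  1.44288372e+00]
1 [0.5016 0.1038] [339.3 -47.9]
top rect 1070 [494.3  47.1] [15.4 45.1] 82.8
2 [0.578  0.0942] [444.5 -47.7]
top rect 918 [570.7  59.7] [ 8.1 57.4] 82.9
3 [0.492  0.0274] [338.   65.9]
top rect 4438 [491.3  26.8] [53.9 60.5] 23.0
1 [265.9 250.6]
(array([261.1, 256.5]), array([0.4842, 0.0858, 0.03  ]))
2 [296.2 246.1]
(array([296.5, 245. ]), array([0.5803, 0.0983, 0.03  ]))
3 [270.8 270.3]
(array([268.3, 265. ]), array([0.4917, 0.0483, 0.03  ]))
```

Request:
jog_arm:
  motion:
    - [-0.043,-0.005,0,0,0,0,1]
    - [-0.043,-0.005,0,0,0,0,1]
    - [-0.043,-0.005,0,0,0,0.147,1]
    - [0,0,0,0,0,0.147,1]
    - [0,0,0,0,0,0.147,1]

```text
time_s: 29.95
ee_pos: [0.4302, -0.2237, 0.191]
eef_rot: [-3.141, -0.0, 0.998]
force: [0.5, 1.0, -0.4]
grip_width: 0.094
grip_force: 0.0
```

Request:
jog_arm:
  motion:
    - [0,0,0,0,0,0.147,1]
    - [0,0,0,0,0,0.147,1]
    - [0,0,0,0,0,0.147,1]
    - [0,0,0,0,0,0.147,1]
    - [0,0,0,0,0,0.147,1]

```text
time_s: 30.45
ee_pos: [0.4307, -0.2226, 0.1911]
eef_rot: [-3.141, -0.0, 0.265]
force: [0.4, 0.2, 1.6]
grip_width: 0.0936
grip_force: 0.0
```

Request:
jog_arm:
  motion:
    - [0,0,0,0,0,0.147,1]
    - [0,0,0,0,0,0,1]
    - [0,0,0,0,0,0,1]

```text
time_s: 30.75
ee_pos: [0.4304, -0.2231, 0.1911]
eef_rot: [-3.141, 0.0, 0.128]
force: [-0.5, 0.8, 0.5]
grip_width: 0.0939
grip_force: 0.0
```

Run:
```python
from fin import *
o=ctrl.get_obs();print(o['time_s'],o['ee_pos'],o['eef_rot'])
im=snap('wrist','w11.png');m=model('wrist')
p=proj(m,(.4405,-.2425,.05));print(p.round(1))
top(im,m,p,55); lamp(im,m,p,45)
go(.4405,-.2425,.044,np.radians(7))
```

```text
30.75 [ 0.43041268 -0.22308328  0.19111525] [-3.14148804e+00  1.11035130e-05  1.27633393e-01]
[342.3 216.9]
top rect 3475 [ 441.7 -242.4] [62.4 60.1] 51.2
[343.9 219.2] 903 fin yaw 6.9 [(32, 7), (32, 7), (10, 97), (9, 24)] ctr056 [ 0.44   -0.2436] top ctr [ 0.4426 -0.242 ] body [341.3 208.5] [ 0.4452 -0.2417  0.038 ]
turn 1 rows rz 0.0049
at [ 0.4303 -0.2232  0.1911] 0.127 shift 4 rows [0.0019, 0.0051, 0.0368] total [0.0078, 0.0204, 0.1471]
```

Request:
jog_arm:
  motion:
    - [0.0087,0.0203,0,0,0,0.005,1]
    - [0,0,0.045,0,0,0,1]
    - [0,0,0.045,0,0,0,1]
    - [0,0,0.035,0,0,0,1]
    - [0,0,0.015,0,0,0,1]
  squeeze: 15

```text
time_s: 31.3
ee_pos: [0.4399, -0.2418, 0.048]
eef_rot: [-3.139, 0.003, 0.121]
force: [0.5, -0.8, 0.1]
grip_width: 0.0939
grip_force: 0.0
```

Request:
jog_arm:
  motion:
    - [0,0,0.007,0,0,0,0]
    - [0,0,0,0,0,0,-1]
    - [0,0,0,0,0,0,-1]
    - [0,0,0,0,0,0,-1]
    - [0,0,0,0,0,0,-1]

```text
time_s: 31.8
ee_pos: [0.4415, -0.2431, 0.045]
eef_rot: [3.141, -0.001, 0.117]
force: [-1.1, 0.6, 0.1]
grip_width: 0.0575
grip_force: 0.0
```

Request:
jog_arm:
  motion:
    - [0,0,0,0,0,0,-1]
    - [0,0,0,0,0,0,-1]
    - [0,0,0,0,0,0,-1]
    - [0,0,0,0,0,0,-1]
    - [0,0,0,0,0,0,-1]

```text
time_s: 32.3
ee_pos: [0.4411, -0.2429, 0.0441]
eef_rot: [-3.142, 0.0, 0.117]
force: [0.2, 0.5, -0.7]
grip_width: 0.0174
grip_force: 0.0
```

Request:
jog_arm:
  motion:
    - [0,0,0,0,0,0,-1]
    - [0,0,0,0,0,0,-1]
    - [0,0,0,0,0,0,-1]

```text
time_s: 32.6
ee_pos: [0.4411, -0.2429, 0.0441]
eef_rot: [-3.141, 0.0, 0.117]
force: [0.7, 0.0, -0.6]
grip_width: 0.0141
grip_force: 15.0
```

Request:
jog_arm:
  motion:
    - [0,0,-0.03,0,0,0,-1]
    - [0,0,-0.045,0,0,0,-1]
    - [0,0,-0.045,0,0,-0.1476,-1]
    - [0,0,-0.035,0,0,-0.1476,-1]
    - [0,0,0,0,0,-0.1476,-1]

```text
time_s: 33.1
ee_pos: [0.4425, -0.2438, 0.2041]
eef_rot: [3.134, -0.003, 0.566]
force: [-0.3, 0.3, -0.3]
grip_width: 0.0136
grip_force: 15.0
```

Request:
jog_arm:
  motion:
    - [0,0,0,0,0,-0.1476,-1]
    - [0,0,0,0,0,-0.1476,-1]
    - [0,0,0,0,0,-0.1476,-1]
    - [0,0,0,0,0,-0.1476,-1]
    - [0,0,0,0,0,-0.1476,-1]

```text
time_s: 33.6
ee_pos: [0.441, -0.2428, 0.1991]
eef_rot: [-3.141, -0.0, 1.304]
force: [0.1, -0.2, -1.5]
grip_width: 0.0138
grip_force: 15.0
```

Request:
jog_arm:
  motion:
    - [0,0,0,0,0,-0.1476,-1]
    - [0.0373,0.0193,0,0,0,0,-1]
    - [0.0373,0.0193,0,0,0,0,-1]
    - [0.0373,0.0193,0,0,0,0,-1]
    - [0.0373,0.0193,0,0,0,0,-1]

```text
time_s: 34.1
ee_pos: [0.5371, -0.1031, 0.1992]
eef_rot: [3.142, 0.0, 1.445]
force: [-0.3, -0.5, -0.9]
grip_width: 0.0136
grip_force: 15.0
```

Request:
jog_arm:
  motion:
    - [0.0373,0.0193,0,0,0,0,-1]
    - [0,0,0,0,0,0,-1]
    - [0,0,0,0,0,0,-1]
    - [0,0,0,0,0,0,-1]

```text
time_s: 34.5
ee_pos: [0.5598, -0.0706, 0.1991]
eef_rot: [-3.141, 0.0, 1.445]
force: [0.0, 0.4, -1.0]
grip_width: 0.014
grip_force: 15.0
```

Run:
```python
from fin import *
o=ctrl.get_obs();print(o['time_s'],o['ee_pos'],o['eef_rot'],o['grip_width'])
im=snap('wrist','w12.png');m=model('wrist')
P=pockets((.535,.0608),82.8);hsv=cv2.cvtColor(im,cv2.COLOR_RGB2HSV)
print(proj(m,(*P[3],.006)).round(1))
br=lambda a:(hsv[:,:,0]<18)&(hsv[:,:,1]>110)&(hsv[:,:,2]<190)
for c,s,_ in blobs(im,br,300,(180,20,500,330)): print('brown',c,s,onplane(m,*c,.006)[:2].round(4))
go(*P[3],.075,np.radians(82.8))
```

```text
34.5 [ 0.55980559 -0.07064762  0.19905132] [-3.14127649e+00  1.54481713e-04  1.44459853e+00] 0.013972277284124621
[316.3 118.6]
brown [316.2 119.2] 2602 [0.5682 0.0173]
at [ 0.5598 -0.0709  0.1992] 1.444 shift 4 rows [0.0223, -0.0006, 0.031] total [0.089, -0.0026, 0.1242]
```

Request:
jog_arm:
  motion:
    - [0.0295,-0.0009,0,0,0,0,-1]
    - [0.0295,-0.0009,0,0,0,0,-1]
    - [0.0296,-0.0008,0,0,0,0,-1]
    - [0,0,0.035,0,0,0,-1]
    - [0,0,0.035,0,0,0,-1]

```text
time_s: 35.05
ee_pos: [0.5689, 0.018, 0.1291]
eef_rot: [3.139, -0.0, 1.445]
force: [0.6, -0.2, -0.6]
grip_width: 0.0141
grip_force: 15.0
```

Request:
jog_arm:
  motion:
    - [0,0,0.03,0,0,0,-1]
    - [0,0,0.019,0,0,0,-1]
    - [0,0,0.006,0,0,0,-1]
    - [0,0,0,0,0,0,-1]
    - [0,0,0,0,0,0,-1]

```text
time_s: 35.55
ee_pos: [0.5693, 0.0179, 0.0754]
eef_rot: [3.14, -0.0, 1.445]
force: [0.1, -0.1, -0.3]
grip_width: 0.014
grip_force: 15.0
```

Request:
jog_arm:
  motion:
    - [0,0,0.01,0,0,0,-1]
    - [0,0,0.006,0,0,0,-1]
    - [0,0,0.004,0,0,0,-1]
    - [0,0,0.002,0,0,0,-1]
    - [0,0,0,0,0,0,-1]

```text
time_s: 36.05
ee_pos: [0.5686, 0.0183, 0.0519]
eef_rot: [-3.141, 0.0, 1.445]
force: [-0.4, 0.9, -0.4]
grip_width: 0.0143
grip_force: 15.0
```

Request:
jog_arm:
  motion:
    - [0,0,0.001,0,0,0,-0.2]
    - [0,0,0,0,0,0,-0.2]
    - [0,0,0,0,0,0,-0.2]
    - [0,0,-0.02,0,0,0,-0.2]
    - [0,0,-0.04,0,0,0,-0.2]

```text
time_s: 36.55
ee_pos: [0.5673, 0.0183, 0.1095]
eef_rot: [-3.137, 0.001, 1.445]
force: [0.0, 0.7, -0.1]
grip_width: 0.0377
grip_force: 0.0
```

Request:
jog_arm:
  motion:
    - [0,0,-0.045,0,0,0,1]
    - [0,0,-0.045,0,0,0,1]
    - [-0.033,-0.005,-0.01,0,0,0,1]
    - [-0.033,-0.005,-0.01,0,0,0,1]
    - [-0.033,-0.005,-0.01,0,0,0,1]

```text
time_s: 37.05
ee_pos: [0.541, -0.079, 0.232]
eef_rot: [3.141, 0.0, 1.446]
force: [0.2, 0.5, -0.4]
grip_width: 0.0742
grip_force: 0.0
```

Request:
jog_arm:
  motion:
    - [0,0,0,0,0,0,1]
    - [0,0,0,0,0,0,1]
    - [0,0,0,0,0,0,1]

```text
time_s: 37.35
ee_pos: [0.5415, -0.0773, 0.2308]
eef_rot: [-3.141, -0.0, 1.446]
force: [-0.0, -0.6, 0.0]
grip_width: 0.0936
grip_force: 0.0
```

Run:
```python
from fin import *
o=ctrl.get_obs();print(o['time_s'],o['ee_pos'],o['eef_rot'])
im=snap('wrist','w13.png');m=model('wrist')
P=pockets((.535,.0608),82.8)
for i in range(4):
    q=proj(m,(*P[i],.044));print(i+1,P[i].round(4),q.round(1)); top(im,m,(q[0],max(q[1],5)),45,.044)
```

```text
37.35 [ 0.54148962 -0.07730551  0.2307805 ] [-3.14103366e+00 -2.20233180e-04  1.44577873e+00]
1 [0.5016 0.1038] [246.5  13.5]
top rect 3626 [502.   91.8] [44.3 61.5] 82.7
2 [0.578  0.0942] [336.9  13.5]
top rect 3953 [576.7  82.4] [44.2 58.8] 82.9
3 [0.492  0.0274] [250.7 108.6]
top rect 3277 [492.9  26. ] [52.6 61.8] 82.8
4 [0.5684 0.0178] [335.7 108.7]
top rect 3192 [568.6  17.8] [61.2 59.8] 39.2
```

View pics/w13.png

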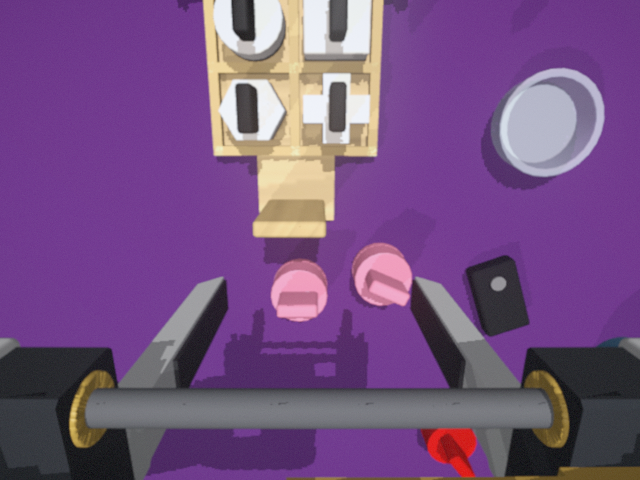

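All four lamps sit inside their own pockets: round (248,20), square (337,25), hex (252,108), cross (336,107). The handle is at (290,218) and the bystanders are unmoved. Next I regrip the handle.

Request:
jog_arm:
  motion:
    - [0,0,0,0,0,-0.1427,0]
    - [0,0,0,0,0,-0.1427,0]
    - [0,0,0,0,0,-0.1427,0]
    - [0,0,0,0,0,-0.1427,0]
    - [0,0,0,0,0,-0.1427,0]
  squeeze: 30

```text
time_s: 37.9
ee_pos: [0.5416, -0.0771, 0.2307]
eef_rot: [-3.141, -0.001, 2.166]
force: [0.6, 0.4, -0.3]
grip_width: 0.0575
grip_force: 0.0
```

Request:
jog_arm:
  motion:
    - [0,0,0,0,0,-0.1427,0]
    - [0,0,0,0,0,-0.1427,0]
    - [0,0,0,0,0,-0.1427,0]
    - [0,0,0,0,0,-0.1427,0]
    - [0,0,0,0,0,-0.1427,0]

```text
time_s: 38.4
ee_pos: [0.5416, -0.0771, 0.2307]
eef_rot: [3.142, -0.001, 2.879]
force: [-0.0, 0.7, 0.3]
grip_width: 0.047
grip_force: 0.0
```

Request:
jog_arm:
  motion:
    - [0,0,0,0,0,-0.1427,0]
    - [0.0235,0.0012,0,0,0,0,0]
    - [0,0,0,0,0,0,0]
    - [0,0,0,0,0,0,0]

```text
time_s: 38.8
ee_pos: [0.5186, -0.0733, 0.2312]
eef_rot: [3.142, 0.0, 3.016]
force: [-0.3, 0.8, 0.8]
grip_width: 0.0466
grip_force: 0.0
```

Run:
```python
from fin import *
print(ctrl.get_obs()['grip_width'])
go(.5181,-.0731,.073,np.radians(172.8))
im=snap('wrist','w14.png');m=model('wrist'); hsv=cv2.cvtColor(im,cv2.COLOR_RGB2HSV)
for dx in(-.007,.007):
  for dy in(-.03,.03): print(proj(m,(.5181+dx*.1253-dy*.9921,-.0731+dx*.9921+dy*.1253,.11)).round(1))
cv2.imwrite('pics/w14c.png',cv2.resize(im[60:360,160:480],None,fx=2,fy=2)[:,:,::-1])
```

```text
0.04661459419052594
at [ 0.5186 -0.0733  0.2312] 3.016 shift 4 rows [0.0001, 0.0, 0.0396] total [0.0005, 0.0001, 0.1582]
[311.3 266.3]
[310.9 194.8]
[328.1 266.3]
[328.6 194.8]
```

View pics/w14c.png

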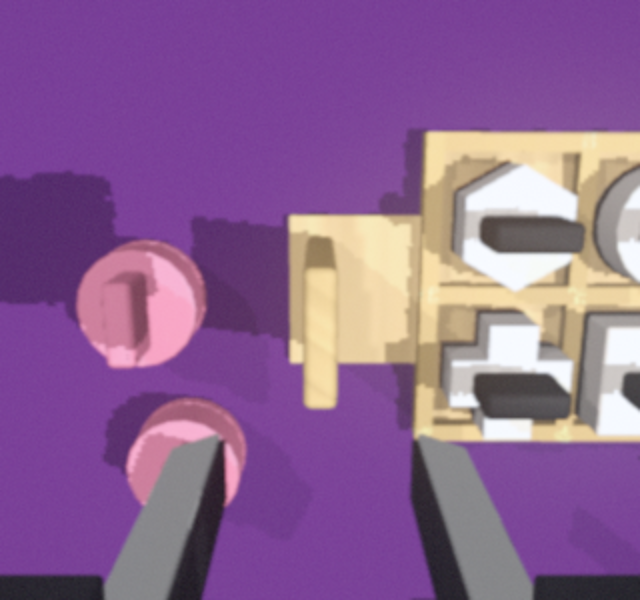

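The crop shows the handle's top face at px (312–329, 194–264), just where predicted, between the half-open fingers.

Request:
jog_arm:
  motion:
    - [0,0,0.045,0,0,0,0]
    - [0,0,0.045,0,0,0,0]
    - [0,0,0.04,0,0,0,0]
    - [0,0,0.02,0,0,0,0]
    - [0,0,0.008,0,0,0,0]

```text
time_s: 39.35
ee_pos: [0.5178, -0.0736, 0.0708]
eef_rot: [3.141, -0.003, 3.015]
force: [0.6, -0.3, 0.5]
grip_width: 0.0471
grip_force: 0.0
```

Request:
jog_arm:
  motion:
    - [0,0,0,0,0,0,-1]
    - [0,0,0,0,0,0,-1]
    - [0,0,0,0,0,0,-1]
    - [0,0,0,0,0,0,-1]
    - [0,0,0,0,0,0,-1]

```text
time_s: 39.85
ee_pos: [0.5188, -0.0736, 0.074]
eef_rot: [3.141, 0.002, 3.015]
force: [0.1, 5.2, 5.0]
grip_width: 0.0135
grip_force: 30.0
```

Request:
jog_arm:
  motion:
    - [0,0,0,0,0,0,-1]
    - [0,0,0,0,0,0,-1]
    - [0,0,0,0,0,0,-1]

```text
time_s: 40.15
ee_pos: [0.5188, -0.0736, 0.0741]
eef_rot: [3.141, 0.002, 3.015]
force: [-1.3, 4.2, 6.9]
grip_width: 0.0141
grip_force: 30.0
```

Run:
```python
from h import *
o=ctrl.get_obs();print(o['time_s'],o['ee_pos'],o['eef_rot'],o['grip_width'],o['grip_force'],o['force'])
u=np.array([np.cos(np.radians(82.7)),np.sin(np.radians(82.7))]);l=np.array([-u[1],u[0]])
h=o['ee_pos'][:2]; S=np.array([.561,.236]); d=S-(h+.135*u); print('to home along u,l',(d@u).round(4),(d@l).round(4))
```

```text
40.15 [ 0.51879777 -0.07363553  0.07405243] [3.14118785e+00 1.53926845e-03 3.01495741e+00] 0.014122471344168691 30.001390278339386 [-1.25699594  4.22528925  6.86488192]
to home along u,l 0.1775 -0.0025
```

Request:
jog_arm:
  motion:
    - [0,0.006,0,0,0,0,-1]
    - [0,0.012,0,0,0,0,-1]
    - [0,0.016,0,0,0,0,-1]
    - [0,0.016,0,0,0,0,-1]
    - [0,0.016,0,0,0,0,-1]

```text
time_s: 40.65
ee_pos: [0.5272, -0.0092, 0.074]
eef_rot: [-3.14, 0.002, 3.014]
force: [-0.7, -10.5, 5.9]
grip_width: 0.0137
grip_force: 30.0
```

Request:
jog_arm:
  motion:
    - [0,0.016,0,0,0,0,-1]
    - [0,0.016,0,0,0,0,-1]
    - [0,0.016,0,0,0,0,-1]
    - [0,0.012,0,0,0,0,-1]
    - [0,0.008,0,0,0,0,-1]

```text
time_s: 41.15
ee_pos: [0.5358, 0.0585, 0.074]
eef_rot: [-3.14, 0.002, 3.015]
force: [-2.1, -11.0, 6.6]
grip_width: 0.0141
grip_force: 30.0
```

Request:
jog_arm:
  motion:
    - [0,0.008,0,0,0,0,-1]
    - [0,0.008,0,0,0,0,-1]
    - [0,0.008,0,0,0,0,-1]
    - [0,0.006,0,0,0,0,-1]
    - [0,0.004,0,0,0,0,-1]

```text
time_s: 41.65
ee_pos: [0.5401, 0.0917, 0.0741]
eef_rot: [-3.14, 0.002, 3.015]
force: [-1.3, -11.2, 6.4]
grip_width: 0.0136
grip_force: 30.0
```

Request:
jog_arm:
  motion:
    - [0,0.002,0,0,0,0,-1]
    - [0,0.002,0,0,0,0,-1]
    - [0,0.002,0,0,0,0,-1]
    - [0,0,0,0,0,0,-1]

```text
time_s: 42.05
ee_pos: [0.5408, 0.0976, 0.0741]
eef_rot: [-3.14, 0.002, 3.015]
force: [-0.9, -7.8, 6.2]
grip_width: 0.0141
grip_force: 30.0
```

Request:
jog_arm:
  motion:
    - [0,0.0015,0,0,0,0,-1]
    - [0,0.0015,0,0,0,0,-1]
    - [0,0,0,0,0,0,-1]

```text
time_s: 42.35
ee_pos: [0.5412, 0.1005, 0.074]
eef_rot: [-3.14, 0.002, 3.015]
force: [-0.6, -9.0, 7.1]
grip_width: 0.0138
grip_force: 30.0
```

Request:
jog_arm:
  motion:
    - [0,0.0015,0,0,0,0,-1]
    - [0,0.0015,0,0,0,0,-1]
    - [0,0,0,0,0,0,-1]

```text
time_s: 42.65
ee_pos: [0.5413, 0.1028, 0.074]
eef_rot: [-3.139, 0.001, 3.014]
force: [-4.1, -14.3, 9.7]
grip_width: 0.0141
grip_force: 30.0
```

Request:
jog_arm:
  motion:
    - [0,0.0012,0,0,0,0,-1]
    - [0,0,0,0,0,0,-1]

```text
time_s: 42.85
ee_pos: [0.5411, 0.1029, 0.074]
eef_rot: [-3.137, 0.0, 3.014]
force: [-7.6, -23.6, 11.6]
grip_width: 0.0138
grip_force: 30.0
```

Request:
jog_arm:
  motion:
    - [0,0.0012,0,0,0,0,-1]
    - [0,0,0,0,0,0,-1]
    - [0,0,0,0,0,0,-1]

```text
time_s: 43.15
ee_pos: [0.5409, 0.1031, 0.074]
eef_rot: [-3.136, -0.001, 3.014]
force: [-10.9, -31.8, 14.6]
grip_width: 0.0134
grip_force: 30.0
```

Request:
jog_arm:
  motion:
    - [0,-0.0022,0,0,0,0,-1]
    - [0,0,0,0,0,0,-0.1]
    - [0,0,0,0,0,0,-0.1]
    - [0,0,0,0,0,0,-0.1]
    - [0,0,0,0,0,0,-0.1]

```text
time_s: 43.65
ee_pos: [0.541, 0.105, 0.0731]
eef_rot: [-3.142, -0.0, 3.015]
force: [0.5, -0.3, 0.1]
grip_width: 0.0406
grip_force: 0.0
```

Request:
jog_arm:
  motion:
    - [0,0,-0.02,0,0,0,-0.1]
    - [0,0,-0.04,0,0,0,-0.1]
    - [0,0,-0.045,0,0,0,-1]
    - [0,0,0,0,0,0,-1]
    - [0,0,0,0,0,0,-1]

```text
time_s: 44.15
ee_pos: [0.5412, 0.105, 0.1786]
eef_rot: [3.141, 0.001, 3.015]
force: [-0.0, 0.6, -0.5]
grip_width: 0.0215
grip_force: 0.0
```

Run:
```python
from fin import *
o=ctrl.get_obs();print(o['time_s'],o['ee_pos'],o['eef_rot'],o['grip_width'],o['force'])
im=snap('wrist','w15.png');m=model('wrist'); a=snap('side','s3.png'); A=model('side'); b=snap('scene','s4.png');B=model('scene')
# button: grey neutral blob near prediction
for n,I,M in(('wrist',im,m),('side',a,A),('scene',b,B)):
    p=proj(M,(.566,.299,.125)); print(n,p.round(1))
    for c,s,k in blobs(I,lambda q:(q.max(2)-q.min(2)<25)&(q.max(2)>95),30,[max(0,int(p[0]-35)),max(0,int(p[1]-30)),int(p[0]+35),int(p[1]+30)]): print('  grey',c,s,onplane(M,*c,.125)[:2].round(4))
# tray front edge
hsv=cv2.cvtColor(im,cv2.COLOR_RGB2HSV)
T=np.array([.558,.237]);u=np.array([.1271,.9919])
for d in(-.151,-.082): print('edge pred',proj(m,(*(T+d*u+.025*np.array([-u[1],u[0]])),.006)).round(1))
r=int(proj(m,(*(T-.151*u+.025*np.array([-u[1],u[0]])),.006))[1]);print(hsv[r,300:480:3,0].tolist())
```

```text
44.15 [0.54120989 0.10502344 0.17855072] [3.14123601e+00 1.36987694e-03 3.01516073e+00] 0.02149131189531247 [-0.01661081  0.60860566 -0.54405032]
wrist [623.8 261.6]
  grey [591.7 234. ] 35 [0.5446 0.277 ]
  grey [619.3 259.1] 1916 [0.5639 0.2959]
  grey [593.1 250. ] 107 [0.5555 0.2786]
side [266.5 174.8]
  grey [274.5 148.4] 259 [0.6277 0.4308]
  grey [278.9 179.8] 598 [0.5895 0.263 ]
scene [405.6 164.8]
  grey [406.8 165.7] 118 [0.5705 0.2978]
edge pred [300.1 192.3]
edge pred [375.  192.4]
[17, 19, 19, 19, 19, 20, 18, 19, 20, 22, 21, 25, 26, 19, 18, 19, 19, 19, 19, 19, 20, 19, 19, 19, 19, 19, 20, 20, 20, 18, 18, 12, 7, 11, 10, 0, 0, 0, 60, 10, 7, 6, 12, 14, 16, 16, 16, 16, 16, 16, 16, 16, 16, 16, 17, 16, 7, 15, 17, 7]
```

Request:
jog_arm:
  motion:
    - [0,0.039,0,0,0,0,-1]
    - [0,0.039,0,0,0,0,-1]
    - [0,0.039,0,0,0,0,-1]
    - [0,0.039,0,0,0,0,-1]
    - [0,0.0395,0,0,0,0,-1]

```text
time_s: 44.8
ee_pos: [0.5654, 0.3002, 0.1766]
eef_rot: [-3.14, -0.002, 3.015]
force: [-0.2, -0.7, 0.2]
grip_width: 0.0007
grip_force: 0.0
```

Request:
jog_arm:
  motion:
    - [0,0,0.02,0,0,0,-1]
    - [0,0,0.012,0,0,0,-1]
    - [0,0,0.006,0,0,0,-1]
    - [0,0,0,0,0,0,-1]
    - [0,0,0,0,0,0,-1]

```text
time_s: 45.3
ee_pos: [0.5661, 0.2982, 0.1407]
eef_rot: [3.141, 0.0, 3.014]
force: [0.8, -0.1, 0.9]
grip_width: 0.0005
grip_force: 0.0
```

Request:
jog_arm:
  motion:
    - [0,0,0.004,0,0,0,-1]
    - [0,0,0.004,0,0,0,-1]
    - [0,0,0.004,0,0,0,-1]
    - [0,0,0,0,0,0,-1]

```text
time_s: 45.7
ee_pos: [0.5655, 0.2986, 0.1275]
eef_rot: [-3.141, -0.001, 3.015]
force: [-0.5, 0.1, 0.0]
grip_width: 0.0005
grip_force: 0.0
```

Request:
jog_arm:
  motion:
    - [0,0,0.002,0,0,0,-1]
    - [0,0,0.002,0,0,0,-1]
    - [0,0,0,0,0,0,-1]

```text
time_s: 46.0
ee_pos: [0.5659, 0.2988, 0.1242]
eef_rot: [3.141, 0.0, 3.015]
force: [-0.3, -0.6, 2.4]
grip_width: 0.0006
grip_force: 1.3
```

Request:
jog_arm:
  motion:
    - [0,0,0.002,0,0,0,-1]
    - [0,0,0.002,0,0,0,-1]
    - [0,0,0,0,0,0,-1]

```text
time_s: 46.3
ee_pos: [0.5659, 0.2988, 0.1204]
eef_rot: [3.141, 0.0, 3.015]
force: [-0.8, -0.7, 4.2]
grip_width: 0.0003
grip_force: 2.4
```

Request:
jog_arm:
  motion:
    - [0,0,0.0015,0,0,0,-1]
    - [0,0,0,0,0,0,-1]
    - [0,0,0,0,0,0,-1]

```text
time_s: 46.6
ee_pos: [0.566, 0.2989, 0.1201]
eef_rot: [3.141, 0.001, 3.015]
force: [-5.2, -3.0, 13.6]
grip_width: 0.0003
grip_force: 7.2
```

Request:
jog_arm:
  motion:
    - [0,0,0.0015,0,0,0,-1]
    - [0,0,0,0,0,0,-1]
    - [0,0,0,0,0,0,-1]

```text
time_s: 46.9
ee_pos: [0.5661, 0.2989, 0.1199]
eef_rot: [3.141, 0.002, 3.015]
force: [-9.7, -4.7, 24.4]
grip_width: 0.0005
grip_force: 12.2
```

Request:
jog_arm:
  motion:
    - [0,0,-0.005,0,0,0,-1]
    - [0,0,-0.02,0,0,0,-1]
    - [0,0,-0.04,0,0,0,-1]
    - [0,0,-0.03,0,0,0,-1]
    - [0,0,0,0,0,0,-1]

```text
time_s: 47.4
ee_pos: [0.5669, 0.2994, 0.2165]
eef_rot: [3.138, 0.006, 3.015]
force: [1.5, -0.5, -0.4]
grip_width: 0.0006
grip_force: 0.0
```

Request:
jog_arm:
  motion:
    - [0,-0.04,-0.02,0,0,0,-1]
    - [0,-0.04,-0.02,0,0,0,-1]
    - [0,-0.04,0,0,0,0,-1]
    - [0,-0.04,0,0,0,0,-1]
    - [0,0,0,0,0,0,-1]

```text
time_s: 47.9
ee_pos: [0.5451, 0.1365, 0.2515]
eef_rot: [-3.141, -0.001, 3.011]
force: [0.2, -0.6, 0.7]
grip_width: 0.0004
grip_force: 0.0
```

Request:
jog_arm:
  motion:
    - [0,0,0,0,0,0,-1]
    - [0,0,0,0,0,0,-1]
    - [0,0,0,0,0,0,-1]
    - [0,0,0,0,0,0,-1]
    - [0,0,0,0,0,0,-1]

```text
time_s: 48.4
ee_pos: [0.5455, 0.1406, 0.2519]
eef_rot: [-3.142, -0.0, 3.016]
force: [-0.2, -0.8, -0.0]
grip_width: 0.0005
grip_force: 0.0
```

Run:
```python
from fin import *
o=ctrl.get_obs();print(o['time_s'],o['ee_pos'],o['force'])
im=snap('wrist','w16.png');m=model('wrist')
hsv=cv2.cvtColor(im,cv2.COLOR_RGB2HSV)
# tongue front edge: purple->wood transition along rows
for r in range(0,480,1):
    pass
T=np.array([.558,.237]);u=np.array([.1271,.9919]);l=np.array([-u[1],u[0]])
for d in(.034,-.034):
    p=proj(m,(*(T-.151*u+d*l),.006)); r=int(round(p[1])); row=hsv[r,:,0]; x=next(i for i in range(int(p[0])-40,640) if row[i]<40 and row[i+3]<40)
    print('tongue pred',p.round(1),'found col',x,onplane(m,x,r,.006)[:2].round(4))
P=pockets(T,82.7)
for i in range(4):
    q=proj(m,(*P[i],.06));print(i+1,q.round(1),[ (c.tolist(),s,onplane(m,*c,.07)[:2].round(3).tolist()) for c,s,_ in blobs(im,lambda a:(a.max(2)<145)&(a.max(2)-a.min(2)<25),60,[int(q[0]-28),int(q[1]-28),int(q[0]+28),int(q[1]+28)])])
```

```text
48.4 [0.54550214 0.14056666 0.25194212] [-0.18098045 -0.75041749 -0.01202413]
tongue pred [270.6 172.8] found col 270 [0.5052 0.0908]
tongue pred [272.6 232.4] found col 268 [0.5714 0.0777]
1 [460.4 174.8] []
2 [452.6 250.9] []
3 [380.5 174.6] []
4 [377.1 250.8] []
```

Run:
```python
from fin import *
im=cv2.imread('pics/w16.png')[:,:,::-1];m=model('wrist')
for c,s,k in blobs(im,lambda a:(a.max(2)-a.min(2)<40),25,[300,120,540,310]):
    print(c,s,im[k].mean(0).round(),onplane(m,*c,.06)[:2].round(3))
print([p.round(3) for p in pockets((.558,.237),82.7)])
```

```text
[351.9 124.9] 34 [142. 107. 126.] [0.466 0.181]
[324.3 159.3] 53 [153. 118. 133.] [0.494 0.152]
[458.9 171.7] 1135 [176. 163. 158.] [0.522 0.279]
[355.7 169.6] 611 [213. 206. 204.] [0.507 0.18 ]
[398.1 171.5] 282 [174. 161. 154.] [0.514 0.221]
[505.3 226.4] 2813 [145. 136. 137.] [0.582 0.324]
[451.9 240.9] 1116 [163. 149. 144.] [0.59 0.27]
[351.6 241.3] 474 [201. 193. 190.] [0.578 0.169]
[395.9 244.1] 397 [179. 168. 163.] [0.587 0.213]
[322.2 244. ] 92 [144. 111. 124.] [0.577 0.139]
[322.6 294.2] 1395 [152. 149. 151.] [0.632 0.133]
[array([0.525, 0.28 ]), array([0.601, 0.27 ]), array([0.515, 0.204]), array([0.591, 0.194])]
```

```bash
python3 -c "
from station import ctrl
print(ctrl.hand_in())"
```

```text
the job is handed in; nothing more can be done
None
```

I handed the job in at about 48 s: all four lamps were placed in their own pockets in order, the tray was slid home against the back stop, and the button was pressed right down and released. The hand-in gave no verdict; the final wrist view fitted the tray being home with the lamps in place, but I did not read the button's return or measure each lamp under the roof.

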